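Turn the jar lids over through the twist chute and cap the jars

TASK

The washed 66 mm jar lids lie open side up in the draining crate. Drop each of them, one after another, through the twisted lid turner so that it comes out closed side up, and set it squarely and fully home on one of the open jars, one lid to a jar; leave the wrong-sized lid and the other things in the crate, and do not knock over a jar or shove the mug or the oil bottle aside.

Things in the scene. Friction and masses are not known exactly. Their poses are not given: they have to be found in the camera images.
- lid_a: gold twist-off jar lid of the wanted size: 66 mm in diameter (68 over its faceted rim), 14 mm high, 20 g, smooth lacquer, hollow: inside 60 mm wide, 11 mm deep. Origin: its centre at half height. z points out of the closed face; it starts open side up (z straight down), flat on the crate floor. May be absent (None from the start)
- lid_b: gold twist-off jar lid of the wanted size: 66 mm in diameter (68 over its faceted rim), 14 mm high, 20 g, smooth lacquer, hollow: inside 60 mm wide, 11 mm deep. Origin: its centre at half height. z points out of the closed face; it starts open side up (z straight down), flat on the crate floor. May be absent (None from the start)
- lid_c: gold twist-off jar lid of the wanted size: 66 mm in diameter (68 over its faceted rim), 14 mm high, 20 g, smooth lacquer, hollow: inside 60 mm wide, 11 mm deep. Origin: its centre at half height. z points out of the closed face; it starts open side up (z straight down), flat on the crate floor. May be absent (None from the start)
- lid_d: gold twist-off jar lid of the wanted size: 66 mm in diameter (68 over its faceted rim), 14 mm high, 20 g, smooth lacquer, hollow: inside 60 mm wide, 11 mm deep. Origin: its centre at half height. z points out of the closed face; it starts open side up (z straight down), flat on the crate floor. May be absent (None from the start)
- jar_a: open glass jar packed with dry pods, 380 g: 72 mm in diameter up to 78 mm high, shoulder up to 90 mm, then the neck, 55 mm in diameter; rim 110 mm above the table. Origin: centre of its underside, z up. A lid fully home has its closed face up and its origin 105 mm above the jar's origin
- jar_b: open glass jar packed with dry pods, 380 g: 72 mm in diameter up to 78 mm high, shoulder up to 90 mm, then the neck, 55 mm in diameter; rim 110 mm above the table. Origin: centre of its underside, z up. A lid fully home has its closed face up and its origin 105 mm above the jar's origin
- jar_c: open glass jar packed with dry pods, 380 g: 72 mm in diameter up to 78 mm high, shoulder up to 90 mm, then the neck, 55 mm in diameter; rim 110 mm above the table. Origin: centre of its underside, z up. A lid fully home has its closed face up and its origin 105 mm above the jar's origin
- jar_d: open glass jar packed with dry pods, 380 g: 72 mm in diameter up to 78 mm high, shoulder up to 90 mm, then the neck, 55 mm in diameter; rim 110 mm above the table. Origin: centre of its underside, z up. A lid fully home has its closed face up and its origin 105 mm above the jar's origin
- turner: lid turner: fixed steel rod chute with a half twist on a base plate 380 x 86 x 6 mm. Origin: on the table under its middle, z up, x horizontal along the lids' run (raised feed trough at -x, outlet tongue at +x), y across. Within 62 mm either side of its x axis, x = -203 to 195 mm, up to 325 mm high. A lid let into the trough slides through, is rolled half over and lies on the tongue in 2 s
- turner_in (a point): centre of the feed trough's floor, 261 mm high. The floor slopes down at 45 degrees to turner +x, 73 mm wide, cheeks flaring to 117 mm; open above and at its upper end, 31 mm to -x. Top rods start 30 mm over the floor, 20 mm to +x. A level lid let go with its centre 45 to 75 mm above this point, fingers closing along turner x, slides in
- turner_mid (a point): middle of the twisted slot, on its axis, 160 mm above the table
- turner_out (a point): on the flat top of the outlet tongue, 29 mm high, under the centre of a lid lying in the V stop at its end (lids may stop 25 mm short or 15 mm to the side). The tongue is 52 mm wide, narrower than a lid, so fingers closing along turner y reach down past it on both sides. The V stop, 34 mm high, lies 21 mm and more to +x; side walls end 60 mm to -x
- crate: fixed white slatted draining crate, 260 mm (its x) by 340 mm (its y) outside, 45 mm high, walls and floor 5 mm; corner posts 10 mm thick inside. Origin: centre of its underside. Holds the lids and clutter. The counter beyond the jars, 0.55 m ahead and 0.44 m to the right of the robot, is clear
- big_lid: clutter in the crate: lid of the wrong size, 84 mm in diameter, 16 mm high, open side up. Origin at its centre
- cap_a: clutter in the crate: black bottle cap, 40 mm in diameter, 18 mm high. Origin: centre of its underside
- cap_b: clutter in the crate: black bottle cap like the other
- ramekin: clutter in the crate: small white bowl, 64 mm in diameter, 36 mm high. Origin: centre of its underside
- mug: bystander on the counter: blue mug, 80 mm in diameter, 95 mm high, handle to its +y reaching 75 mm from its axis. Origin: centre of its underside, z up
- oil: bystander on the counter: green oil bottle, 68 mm in diameter, 200 mm high. Origin: centre of its underside, z up
Things that resemble listed ones, but are neither listed nor needed, are in the scene too. Leave any green or pink look-alike of the lid_d alone.

How it is judged:
By the outcome, as a careful person would: the job done as asked, in the order asked, and still so for the second after the job is handed in, with the robot touching nothing.
Of lid_a, lid_b, lid_c, lid_d only 3 to 4 are there at a start; the rules pass over those that are not, and their reading is None.
At some moment in a run one of jar_a, jar_b, jar_c, jar_d may be knocked a few centimetres aside while the robot is not near it.
Once in a run the grip may slacken for a moment while it holds something.
It also fails if it takes over 210 s, if anything falls off the work surface, if the arm or the gripper's body presses on something with over 40 N, if the wrist force passes 120 N, or if a joint passes its speed limit or range.

ROBOT

A 6-joint arm with a two-finger parallel gripper is mounted at the origin on the work surface. World frame = base frame: x ahead of the robot, y to its left, z up, the work surface at z = 0. Lengths are in mm, angles in degrees, forces in N, time in s.
With the tool pointing down it reaches from about 300 to 850 mm from the base axis. Payload 4.2 kg.
Tool frame: the origin (TCP) lies at the very end of the fingers, on their centre line; the grasp point (between the pads) lies 19 mm behind it (env.grip_depth is the distance from the TCP to the grasp point, in mm); z points along the fingers, y is the line along which they close (so a half turn about z gives the same grasp; the last joint's range is limited). The gripper opens to 91 mm and grips with 3 to 60 N. Pads are 32 mm wide; open, the fingers measure 118 mm over their backs; the gripper's body (76 mm by 178 mm) begins 60 mm behind the grasp point.
Start: joints at [-69.614, 18.312, 89.639, -0, 72.044, -1.146], TCP at [211.039, -534.889, 213.976] pointing down, gripper open.
Joint ranges: [-177.97, 177.97], [-48.28, 115.42], [12.27, 149.76], [-77.06, 257.06], [2.81, 150.46], [-146.56, 146.56]. Speed limits (degrees/s): [147.25, 147.25, 180, 180, 180, 180].

INTERFACE

Orientations are given as [roll, pitch, yaw] about the fixed x, y, z axes, in that order (R = Rz(yaw) Ry(pitch) Rx(roll)).
In Python, from workcell import env, cams gives the robot as it stands.
- The arm moves only by the tool apply_moves, never from a script. Its argument "deltas" is a list of rows, each a list of 5 numbers: the shift along the tool's x, y, z in m, then the turn about the tool's z in rad, then the opening, from -1 (shut) to 1 (fully open), so that 0 is half open. In form: [[tx, ty, tz, roll, gripper], ...]. A call has 1 to 5 rows; each row is the pose to reach, as a shift and turn from the pose commanded when the call began, along the tool's axes at that moment; what a row does not reach only later rows make up. A row lasts 1/10 s, in which the tool goes at most 50 mm and 8.59 degrees, less where a joint would pass 70% of its speed; a pose out of reach is approached as far as the arm can. A call with a gripper value outside its range is refused whole. The fingers move at their own pace and stop on an object; "grip_force" is the grip in N (left out, the last holds). Time passes only in rows, so rows that repeat a pose let the fingers close. It gives the time, the measured TCP pose, the force, the opening and the grip force at its end, in the units of the state.
- env.state(): the state, without advancing time (a new reading comes with each control period).
- cams.grab_frame(name): name is "scene" or "top" or "wrist"; returns the picture (480x640x3 uint8, blue, green, red); there is no depth.
- cams.get_calibration(name): a dict with "mtx" (3x3 intrinsics, pixels), "eye" and "attitude" of the camera in the world; the wrist camera has in their place "tool_from_camera" (4x4, takes a point from camera to tool coordinates, whose origin is the TCP and whose axes are the flange's). Camera axes: x right, y down, z forward; pixel columns grow to the right and rows downward; lengths in mm; the calibration is good to about 2 mm. The wrist camera is an equidistant fisheye: a pixel r from the principal point sees the ray r / f radians off the axis. A picture is of the moment at which its call begins: read the wrist's pose just before it. get_calibration takes no time and is no camera call.
- env.job_done(): hands the job in; it is judged then, once.
The state is a dict: "time_s": time; "qpos": joint angles; "qvel": joint speeds; "effort": joint torques, N m; "ee_pos": TCP position; "ee_rot": TCP orientation; "force": force on the tool from outside, world axes, zero at the start; "torque": the same for the moment, N m; "gripper_width": finger opening in mm; "gripper_force": force on a finger pad.
Only numpy, scipy, OpenCV 4.12 (cv2) and the standard library are available. Lean on these libraries where they do the work, as an engineer would, in place of code of your own. Each camera call takes 0.05 s, during which the arm holds its last target. There are 200 camera calls.

## Working session

There is one attempt and no reset: what is moved stays moved. The work goes in short steps, Python scripts to look and compute and a tool call to move; the robot and the scene stay as the last step left them, time stands still between calls to the robot, and variables do not carry over. Pictures are saved under pics/ and viewed, at most 14 in all, crops included, and the job is handed in when it is done.

Besides the shell and the picture viewer there is one more tool, called as a command line: name --pt "numbers of a row" for each row, then --argument value for the rest. apply_moves: Moves the arm, as the interface text tells. Its arguments: {"type":"object","properties":{"deltas":{"type":"array"},"grip_force":{"type":"number"}},"required":["deltas"]}

```bash
mkdir -p pics; ls; python3 - <<'E'
from workcell import env,cams
import cv2,numpy as np
np.set_printoptions(precision=4,suppress=True)
for n in ['scene','top','wrist']:
    cv2.imwrite(f'pics/{n}0.png',cams.grab_frame(n)); print(n,cams.get_calibration(n))
print(env.state())
E
```

```text
pics
scene {'mtx': array([[516.8225,   0.    , 322.6442],
       [  0.    , 516.8225, 236.9342],
       [  0.    ,   0.    ,   1.    ]]), 'eye': array([1178.3592,  577.8174, 1060.1912]), 'attitude': array([-137.3429,    1.1904,  125.7404])}
top {'mtx': array([[579.901 ,   0.    , 327.8152],
       [  0.    , 579.901 , 238.8177],
       [  0.    ,   0.    ,   1.    ]]), 'eye': array([ 259.2593,  102.3702, 1884.6745]), 'attitude': array([-170.9443,    0.1233,  -91.5616])}
wrist {'mtx': array([[371.6483,   0.    , 320.4585],
       [  0.    , 371.6483, 242.5129],
       [  0.    ,   0.    ,   1.    ]]), 'tool_from_camera': array([[  -0.0003,   -0.9576,   -0.2881,   82.6859],
       [   1.    ,   -0.0003,   -0.0002,   -0.277 ],
       [   0.0001,   -0.2881,    0.9576, -171.4641],
       [   0.    ,    0.    ,    0.    ,    1.    ]])}
{'time_s': 0.15, 'qpos': array([-69.6126,  18.3433,  89.688 ,  -0.0025,  72.0444,  -1.146 ]), 'qvel': array([ 0.1006, -0.0391, -0.2107,  0.0261, -0.0102,  0.0051]), 'effort': array([  0.0006, -41.2773, -23.2155,   0.0728,   0.0434,  -0.0001]), 'ee_pos': array([ 210.9105, -534.5314,  213.3291]), 'ee_rot': array([-179.9243,    0.0008,   21.5342]), 'force': array([-1.2492,  1.457 ,  0.0837]), 'torque': array([-0.0364, -0.0161, -0.0117]), 'gripper_force': 0.0, 'gripper_width': 91.31007235160064}
```

View pics/top0.png

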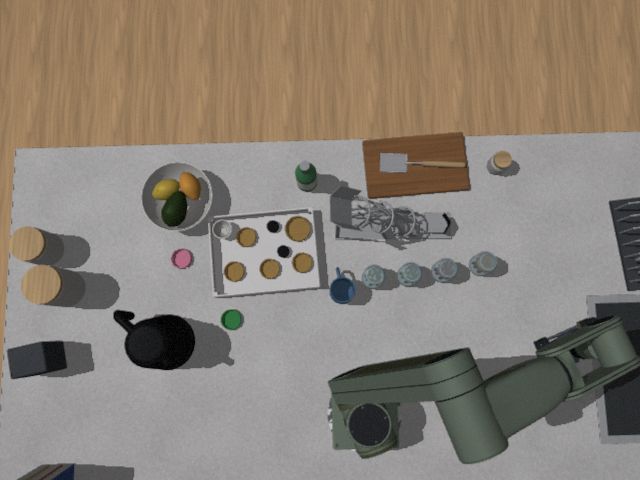

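View pics/scene0.png

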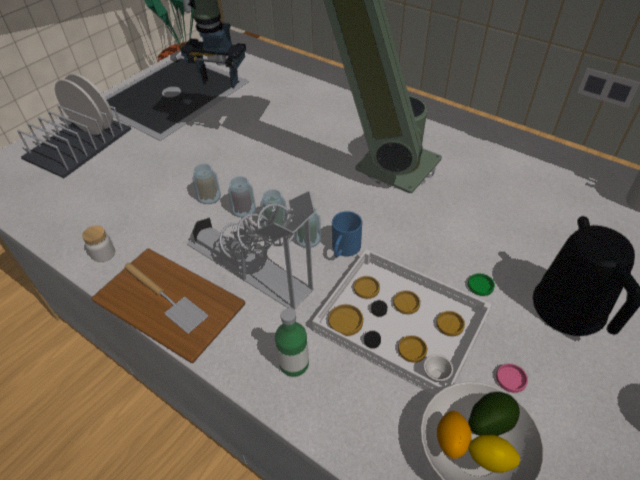

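The top view shows four 66 mm gold lids at (247,237), (235,271), (270,269) and (303,263). The 84 mm lid is at (299,229). The green (232,320) and pink (182,259) look-alikes lie outside the crate. The jars are at (373,277), (409,274), (444,270) and (484,264), and the turner runs from (345,210) to (450,225). Next I'll enlarge both views to confirm and measure.

```bash
cat > h.py <<'E'
import numpy as np,cv2
from scipy.spatial.transform import Rotation as R
from workcell import env,cams
np.set_printoptions(precision=1,suppress=True)
def cam(n,st=None):
    c=cams.get_calibration(n);K=c['mtx']
    if n=='wrist':
        T=c['tool_from_camera'];Rt=R.from_euler('xyz',st['ee_rot'],degrees=True).as_matrix()
        return K,Rt@T[:3,:3],st['ee_pos']+Rt@T[:3,3],True
    return K,R.from_euler('xyz',c['attitude'],degrees=True).as_matrix(),np.array(c['eye']),False
def ray(C,p):
    K,Rm,e,f=C
    d=np.array([(p[0]-K[0,2])/K[0,0],(p[1]-K[1,2])/K[1,1],1.])
    if f:
        r=np.hypot(d[0],d[1]);d=np.array([*(d[:2]/max(r,1e-9)*np.sin(r)),np.cos(r)])
    d=Rm@d;return e,d/np.linalg.norm(d)
def onz(C,p,z):
    e,d=ray(C,p);return e+d*(z-e[2])/d[2]
def tri(*cp):
    A=0;b=0
    for C,p in cp:
        e,d=ray(C,p);M=np.eye(3)-np.outer(d,d);A=A+M;b=b+M@e
    return np.linalg.solve(A,b)
def proj(C,X):
    K,Rm,e,f=C;v=Rm.T@(np.asarray(X,float)-e)
    if f:
        r=np.hypot(v[0],v[1]);v=np.array([*(v[:2]/max(r,1e-9)*np.arctan2(r,v[2])),1])
    else: v=v/v[2]
    return K[:2,:2]@v[:2]+K[:2,2]
def gold(img,amin=80):
    h=cv2.cvtColor(img,cv2.COLOR_BGR2HSV)
    m=cv2.inRange(h,(12,110,50),(30,255,255));m=cv2.morphologyEx(m,cv2.MORPH_CLOSE,np.ones((5,5)))
    out=[]
    for c in cv2.findContours(m,cv2.RETR_EXTERNAL,cv2.CHAIN_APPROX_NONE)[0]:
        if cv2.contourArea(c)>amin and len(c)>5:
            (x,y),ax,an=cv2.fitEllipse(cv2.convexHull(c)) if len(cv2.convexHull(c))>5 else cv2.fitEllipse(c);out.append((x,y,max(ax),min(ax)))
    return out
def go(x,y,z,yaw=None):
    "tool-frame delta to world target: [tx ty tz m, turn rad]"
    s=env.state();p=s['ee_pos'];a=np.radians(s['ee_rot'][2])
    d=(np.array([x,y,z])-p)/1000
    t=0 if yaw is None else -np.radians((yaw-s['ee_rot'][2]+90)%180-90)
    return np.round([d[0]*np.cos(a)+d[1]*np.sin(a),d[0]*np.sin(a)-d[1]*np.cos(a),-d[2],t],4)
E
python3 - <<'E'
from h import *
t=cv2.imread('pics/top0.png');s=cv2.imread('pics/scene0.png')
CT,CS=cam('top'),cam('scene')
gt=[g for g in gold(t) if 205<g[0]<325 and 205<g[1]<300];gs=[g for g in gold(s) if 310<g[0]<480 and 260<g[1]<380]
for g in gt: print('T',np.array(g),onz(CT,g[:2],19))
for g in gs: print('S',np.array(g),onz(CS,g[:2],19))
for g in gt:
    b=min(gs,key=lambda q:np.linalg.norm(onz(CS,q[:2],19)-onz(CT,g[:2],19)));print(tri((CT,g[:2]),(CS,b[:2])))
cv2.imwrite('pics/ct.png',cv2.resize(t[165:305,325:505],None,fx=4.4,fy=4.28,interpolation=cv2.INTER_CUBIC)[:600,:800])
cv2.imwrite('pics/cs.png',cv2.resize(s[155:310,180:380],None,fx=3.8,fy=3.8,interpolation=cv2.INTER_CUBIC))
E
```

```text
T [233.9 271.1  18.8  18.7] [459.5 404.3  19. ]
T [269.3 268.5  18.9  18.6] [464.8 290.   19. ]
T [301.8 262.3  18.9  18.6] [481.9 184.6  19. ]
T [245.9 236.9  18.7  18.5] [570.4 365.2  19. ]
T [297.4 228.4  24.2  24. ] [593.8 196.7  19. ]
S [412.3 348.5  28.8  25.3] [576.4 369.5  19. ]
S [450.1 323.2  28.   23.5] [465.8 409.   19. ]
S [345.6 319.5  34.3  29.8] [598.4 201.3  19. ]
S [406.5 302.   26.1  22.4] [471.1 294.7  19. ]
S [366.2 286.9  25.6  21.1] [488.4 189.5  19. ]
[460.1 406.7  10.1]
[465.5 291.6  10.2]
[482.7 185.5   9.9]
[571.6 367.1  10.1]
[594.7 197.8  11.5]
```

View pics/ct.png

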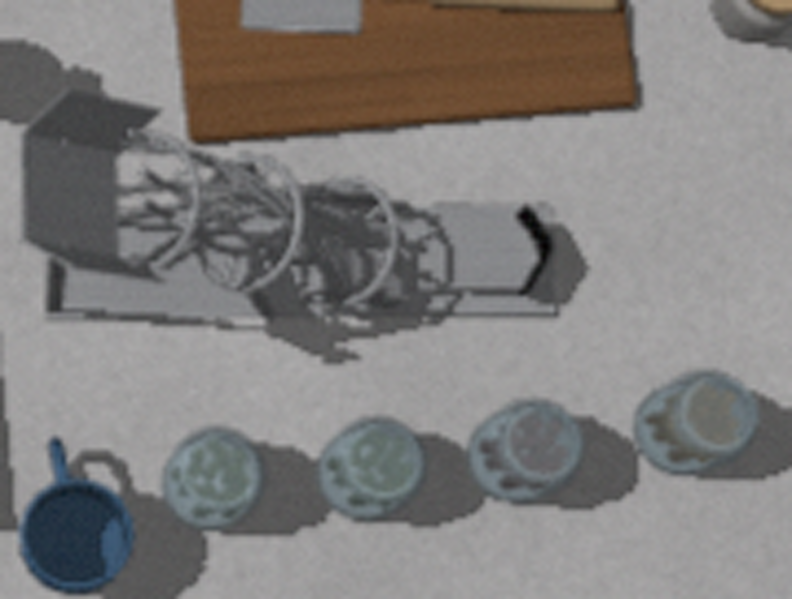

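View pics/cs.png

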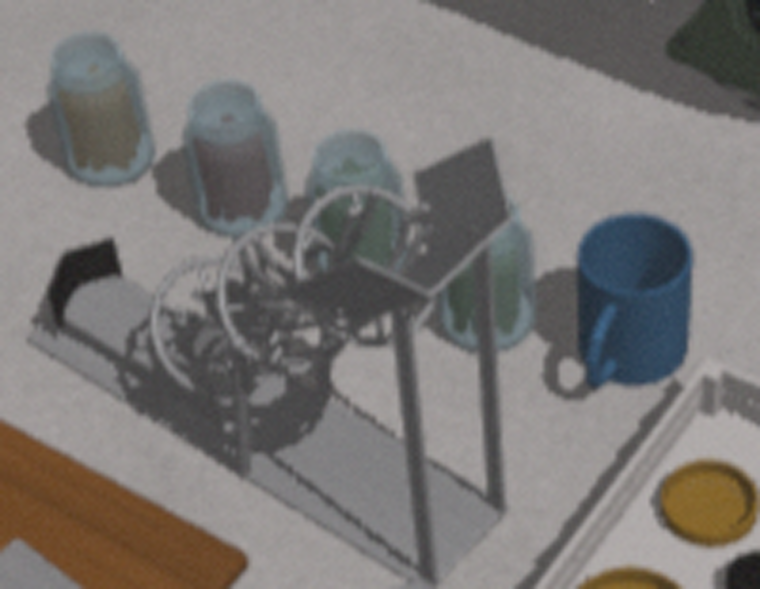

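The crops show the turner clearly. The trough is at left in the top crop (70,185), the tongue's V stop is at (535,245), and the near plate edge runs from (48,316) to (557,316). Jar rims in the top crop are near (222,468), (385,460), (542,440) and (718,412). All five gold blobs were found, with diameters of 66 mm ×4 and 84 mm ×1.

```bash
python3 - <<'E'
from h import *
CT,CS=cam('top'),cam('scene')
T=lambda u,v:(325+u/4.4,165+v/4.28)
S=lambda u,v:(180+u/3.8,155+v/3.8)
print('plate T',onz(CT,T(48,316),6),onz(CT,T(557,316),6))
print('plate S',onz(CS,S(30,338),6),onz(CS,S(415,587),6),onz(CS,S(503,512),6))
for a,b in zip([(222,468),(385,460),(542,440),(718,412)],[None,(352,158),(228,108),(88,60)]):
    print('jar',onz(CT,T(*a),110),b and tri((CT,T(*a)),(CS,S(*b))))
print('trough floor corners T(z~292,261..)',onz(CT,T(25,240),292),onz(CT,T(30,130),292),onz(CT,T(118,262),235),onz(CT,T(118,152),235))
print('V apex',onz(CT,T(548,247),34), 'tongue edges', onz(CT,T(480,203),29),onz(CT,T(480,292),29))
print('mug',onz(CT,T(77,535),95))
E
```

```text
plate T [557.9  71.7   6. ] [ 547.4 -307.5    6. ]
plate S [ 635.5 -298.2    6. ] [646.4  66.6   6. ] [565.3  77.5   6. ]
jar [427.7 -44.6 110. ] None
jar [ 430.4 -158.5  110. ] [ 429.6 -157.5  100.6]
jar [ 441.7 -268.8  110. ] [ 440.5 -267.7  101.4]
jar [ 458.6 -393.1  110. ] [ 458.  -393.8   99.6]
trough floor corners T(z~292,261..) [563.1  89.5 292. ] [636.6  84.2 292. ] [557.1  28.4 235. ] [633.1  25.8 235. ]
V apex [ 596.2 -297.9   34. ] tongue edges [ 632.6 -250.7   29. ] [ 563.9 -246.8   29. ]
mug [383.6  57.6  95. ]
```

Turner frame: origin about (597,−118), yaw −91.6°, so turner_in is about (600,55,261). I'll start with the lid at world (483,185) and close the fingers along world x (yaw 90), which clears the walls and caps.

apply_moves --pt "0.129 -0.142 0.016 -0.299 1" --pt "0.129 -0.142 0.016 -0.299 1" --pt "0.129 -0.142 0.016 -0.299 1" --pt "0.129 -0.142 0.016 -0.299 1" --pt "0.129 -0.142 0.016 -0.299 1" --grip_force 20

```text
time_s: 0.65
ee_pos: [279.1, -350.7, 197.4]
ee_rot: [-179.8, -0.1, 38.9]
force: [0.6, -1.1, -0.2]
gripper_width: 91.8
gripper_force: 0.0
```

apply_moves --pt "0.165 -0.098 0.016 -0.299 1" --pt "0.165 -0.098 0.016 -0.299 1" --pt "0.165 -0.098 0.016 -0.299 1" --pt "0.165 -0.098 0.016 -0.299 1" --pt "0.165 -0.098 0.016 -0.299 1"

```text
time_s: 1.15
ee_pos: [347.3, -172.6, 181.6]
ee_rot: [-179.9, -0.1, 56.1]
force: [0.2, -0.6, -0.3]
gripper_width: 91.2
gripper_force: 0.0
```

apply_moves --pt "0.187 -0.045 0.016 -0.299 1" --pt "0.187 -0.045 0.016 -0.299 1" --pt "0.187 -0.045 0.016 -0.299 1" --pt "0.187 -0.045 0.016 -0.299 1" --pt "0.187 -0.045 0.016 -0.299 1"

```text
time_s: 1.65
ee_pos: [416.5, 6.6, 165.7]
ee_rot: [180.0, -0.1, 73.2]
force: [-0.8, -0.4, 0.2]
gripper_width: 91.3
gripper_force: 0.0
```

apply_moves --pt "0.192 0.012 0.016 -0.299 1" --pt "0.192 0.012 0.016 -0.299 1" --pt "0.192 0.012 0.016 -0.299 1" --pt "0.192 0.012 0.016 -0.299 1" --pt "0.192 0.012 0.016 -0.299 1"

```text
time_s: 2.15
ee_pos: [485.2, 186.2, 149.3]
ee_rot: [179.9, -0.0, 90.2]
force: [-0.8, -1.3, -0.3]
gripper_width: 91.4
gripper_force: 0.0
```

```bash
cat > look.py <<'E'
import sys
from h import *
n=sys.argv[1];s=env.state();im=cams.grab_frame('wrist');cv2.imwrite(f'pics/{n}.png',im)
C=cam('wrist',s);z=float(sys.argv[2])
print(s['time_s'],s['ee_pos'],s['ee_rot'],s['gripper_width'],s['force'])
for g in gold(im,300): print(np.array(g),onz(C,g[:2],z))
E
python3 look.py w1 19; python3 -c "
from h import *
print(go(482.7,185.5,60,90))"
```

```text
2.15 [485.2 186.2 149.3] [179.9  -0.   90.2] 91.3931003103778 [-0.8 -1.3 -0.3]
[433.2 395.5 283.5  29.6] [608.1   6.3  19. ]
[138.3 344.1  53.7  23.6] [296.1  66.6  19. ]
[316.3 231.9  75.2  74.3] [482.5 187.3  19. ]
[443.5 219.4  93.8  87.9] [592.5 199.1  19. ]
[295.  106.5  79.2  77.2] [465.4 291.1  19. ]
[423.3  23.6  77.8  67.1] [570.  366.2  19. ]
[ 0.  -0.   0.1  0. ]
```

The wrist view agrees to 2 mm: lid at (482.5,187). Next I'll descend and grip.

apply_moves --pt "0.001 -0.0025 0.04 0 1" --pt "0.001 -0.0025 0.08 0 1" --pt "0.001 -0.0025 0.11 0 1" --pt "0.001 -0.0025 0.13 0 1" --pt "0.001 -0.0025 0.139 0 1"

```text
time_s: 2.7
ee_pos: [478.7, 182.0, 9.3]
ee_rot: [-179.8, 0.1, 89.9]
force: [-0.5, -0.0, 0.9]
gripper_width: 91.3
gripper_force: 0.0
```

apply_moves --pt "0 0 0.001 0 0.2" --pt "0 0 0.001 0 0.2" --pt "0 0 0.001 0 0.2" --pt "0 0 0.001 0 0.2" --pt "0 0 0.001 0 0.2" --grip_force 20

```text
time_s: 3.2
ee_pos: [480.7, 185.2, 11.1]
ee_rot: [179.9, -0.0, 90.1]
force: [0.6, -1.1, 4.7]
gripper_width: 65.7
gripper_force: 20.0
```

```bash
python3 look.py w2 19
```

```text
3.2 [480.7 185.2  11.1] [179.9  -0.   90.1] 65.73097798689034 [ 0.6 -1.1  4.7]
[630.3 469.6  51.1  25.5] [812.7 -34.7  19. ]
[397.4 395.7 324.7  34.8] [525.4 127.   19. ]
[458.9 347.   56.6  22.5] [557.  158.9  19. ]
[182.  347.5  56.3  22.5] [405.8 158.5  19. ]
[320.6 298.2 130.3 126.3] [481.4 190.2  19. ]
[524.5 267.2 144.7 124.4] [588.6 204.9  19. ]
[285.8  80.6 147.  140.3] [466.3 291.4  19. ]
[511.8 -14.8  77.1  45.7] [574.2 349.1  19. ]
```

apply_moves --pt "0 0 -0.02 0 0.2" --pt "0 0 -0.06 0 0.2" --pt "0 0 -0.11 0 0.2" --pt "0 0 -0.16 0 0.2" --pt "0 0 -0.21 0 0.2"

```text
time_s: 3.75
ee_pos: [479.1, 185.1, 222.0]
ee_rot: [180.0, -0.0, 90.1]
force: [1.3, 0.7, -0.9]
gripper_width: 65.8
gripper_force: 20.0
```

apply_moves --pt "0 0 -0.05 0.15 0.2" --pt "0 0 -0.09 0.3 0.2" --pt "0 0 -0.12 0.45 0.2" --pt "0 0 -0.13 0.6 0.2" --pt "0 0 -0.13 0.74 0.2"

```text
time_s: 4.25
ee_pos: [480.2, 185.6, 352.4]
ee_rot: [179.9, -0.2, 47.3]
force: [0.8, 0.1, -1.2]
gripper_width: 66.2
gripper_force: 1.9
```

apply_moves --pt "0 0 0 0.15 0.2" --pt "0 0 0 0.3 0.2" --pt "0 0 0 0.45 0.2" --pt "0 0 0 0.6 0.2" --pt "0 0 0 0.74 0.2"

```text
time_s: 4.75
ee_pos: [479.4, 185.2, 349.8]
ee_rot: [180.0, 0.0, 4.9]
force: [-0.1, -0.3, 0.3]
gripper_width: 65.7
gripper_force: 20.0
```

```bash
python3 look.py w3 350; python3 -c "
from h import *
print(go(600,55,345,-1.6))"
```

```text
4.75 [479.4 185.2 349.8] [180.    0.    4.9] 65.68481781473287 [-0.1 -0.3  0.3]
[398.5 395.4 322.4  33.8] [419.  133.7 350. ]
[182.2 347.4  55.6  22.4] [441.  261.9 350. ]
[458.7 347.4  56.4  23.2] [454.6 104.3 350. ]
[320.3 298.  131.3 119.6] [480.9 186.  350. ]
[244.  196.6  43.8  42.7] [529.7 226.4 350. ]
[167.7 194.2  39.7  38.8] [528.6 265.6 350. ]
[197.  117.8  42.6  41.8] [566.2 251.4 350. ]
[320.  108.9  60.   59.5] [573.1 194.1 350. ]
[621.6  49.8 174.9 105.6] [642.   23.9 350. ]
[503.8  17.1  51.6  35. ] [634.4 107.9 350. ]
[61.1 19.2 87.4 55.8] [625.  340.5 350. ]
[0.1 0.1 0.  0.1]
```

View pics/w3.png

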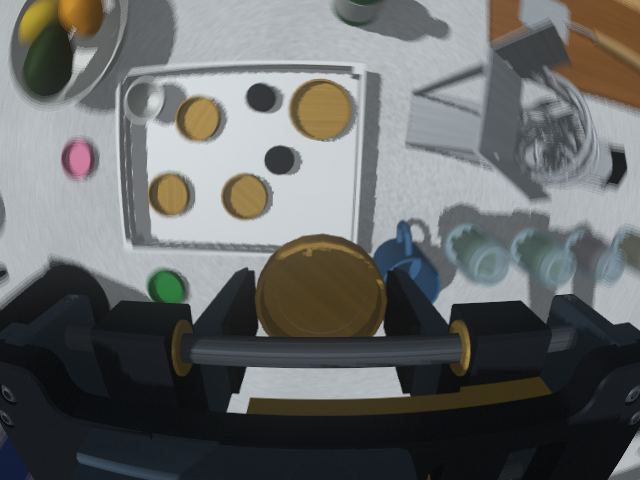

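The lid is held with its open side up, seen at (320,298), and the trough is at (510,110). The grip force dipped to 1.9 N for a moment and recovered, so that was probably the slackening. On to the trough.

apply_moves --pt "0.03 0.038 0 0.05 0.2" --pt "0.06 0.076 0 0.113 0.2" --pt "0.09 0.115 0 0.113 0.2" --pt "0.105 0.134 0 0.113 0.2" --pt "0.109 0.14 0 0.113 0.2"

```text
time_s: 5.3
ee_pos: [602.5, 53.7, 348.8]
ee_rot: [180.0, 0.1, -1.2]
force: [-0.1, -0.0, -0.7]
gripper_width: 65.8
gripper_force: 20.0
```

apply_moves --pt "0 0 0.01 0 0.2" --pt "0 0 0.02 0 0.2" --pt "0 0 0.026 0 0.2" --pt "0 0 0.026 0 0.2" --pt "0 0 0.026 0 0.2"

```text
time_s: 5.8
ee_pos: [600.7, 56.4, 324.1]
ee_rot: [-180.0, -0.0, -1.1]
force: [0.2, 0.4, -0.4]
gripper_width: 66.0
gripper_force: 20.0
```

```bash
sed -i 's/return np.round(\[d\[0\]/return [float(round(v,4)) for v in np.array([d[0]/; s/-d\[2\],t\],4)/-d[2],t])]/' h.py; python3 look.py w4 322; python3 -c "
from h import *
print(go(600,55,323,-1.6))"
```

```text
5.8 [600.7  56.4 324.1] [-180.    -0.    -1.1] 65.9623044996541 [ 0.2  0.4 -0.4]
[400.9 395.7 322.   33.4] [532.8   9.5 322. ]
[182.2 348.3  55.   22.8] [568.5 138.  322. ]
[458.7 347.3  56.9  22.8] [566.  -22.3 322. ]
[103.7 293.2  37.4  29. ] [602.7 183.5 322. ]
[165.4 290.3  41.   32.1] [605.5 141.4 322. ]
[320.8 297.7 129.8 125.3] [601.3  56.9 322. ]
[111.6 225.4  42.7  33.3] [642.9 168.8 322. ]
[215.4 204.7  60.3  57.3] [651.2 107.3 322. ]
[  0.1 140.1  51.2  26.7] [700.7 252.  322. ]
[506.5   4.9 389.7 251.2] [754.8 -40.4 322. ]
[-0.0009, 0.0013, 0.0014, 0.0078]
```

View pics/w4.png

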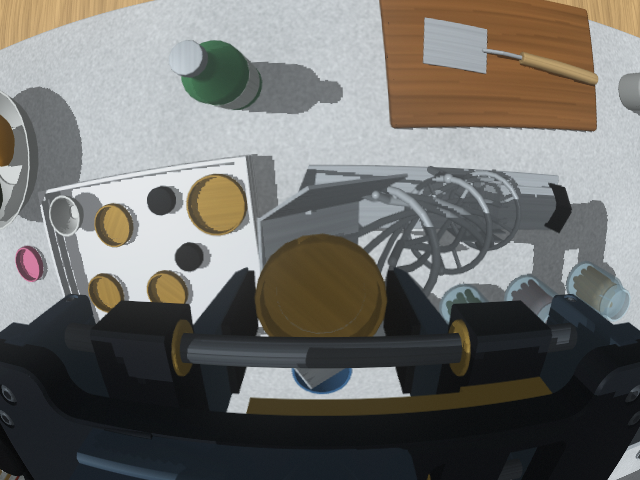

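The lid sits centred over the trough, between the far cheek (260–405, 180–215) and the near side. Releasing it now.

apply_moves --pt "0 0 0 0 0.8" --pt "0 0 0 0 0.8" --pt "0 0 0 0 0.8" --pt "0 0 0 0 0.8" --pt "0 0 -0.02 0 0.8"

```text
time_s: 6.35
ee_pos: [600.0, 55.6, 341.5]
ee_rot: [180.0, 0.3, -1.2]
force: [-0.7, 0.0, 0.9]
gripper_width: 82.2
gripper_force: 0.0
```

apply_moves --pt "0 0 -0.05 0 0.8" --pt "0 0 -0.05 0 0.8" --pt "0 0 -0.05 0 0.8" --pt "0 0 -0.05 0 0.8" --pt "0 0 -0.05 0 0.8"

```text
time_s: 6.85
ee_pos: [600.7, 55.6, 392.4]
ee_rot: [180.0, 0.2, -1.2]
force: [-1.2, 0.2, -0.2]
gripper_width: 82.1
gripper_force: 0.0
```

apply_moves --pt "0 0.05 0 -0.15 1" --pt "0 0.1 0 -0.3 1" --pt "0 0.15 0 -0.45 1" --pt "0 0.2 0 -0.6 1" --pt "0 0.22 0 -0.74 1"

```text
time_s: 7.35
ee_pos: [595.8, -167.3, 392.6]
ee_rot: [-179.9, 0.1, 40.1]
force: [-0.4, 0.3, -0.7]
gripper_width: 91.3
gripper_force: 0.0
```

apply_moves --pt "0 0 0 -0.15 1" --pt "0 0 0 -0.3 1" --pt "0 0 0 -0.45 1" --pt "0 0 0 -0.6 1" --pt "0 0 0 -0.75 1"

```text
time_s: 7.85
ee_pos: [596.2, -164.3, 392.7]
ee_rot: [-179.9, -0.0, 83.2]
force: [-0.5, 0.0, 0.6]
gripper_width: 90.9
gripper_force: 0.0
```

```bash
python3 look.py w5 43;python3 -c "
from h import *
print(go(593,-268,200,88.4))"
```

```text
7.85 [ 596.2 -164.3  392.7] [-179.9   -0.    83.2] 90.9436993786625 [-0.5  0.   0.6]
[437.4 392.1 287.4  36.2] [ 767.9 -550.4   43. ]
[501.3 343.5  54.5  26.3] [ 887.9 -464.6   43. ]
[139.4 343.8  54.   26.1] [ 240.  -389.1   43. ]
[325.7 245.7  42.6  42.3] [ 594.3 -243.7   43. ]
[535.9 168.4 373.  341.1] [ 937.4 -157.    43. ]
[-0.1035, 0.0087, 0.1927, -0.0865]
```

View pics/w5.png

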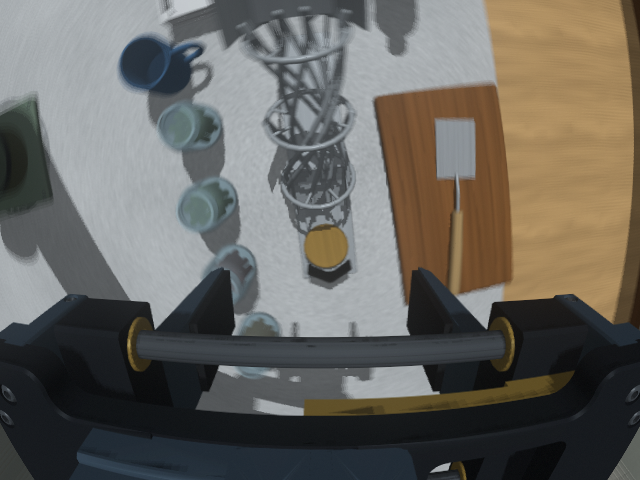

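The lid came out closed side up on the tongue against the V stop at (326,246), about (594,−244). Moving above it for a closer look.

```bash
python3 -c "
from h import *
C=cam('wrist',env.state())
for z in (30,60,90,120): print(onz(C,(318,206),z),onz(C,(318,148),z))
print(go(594.3,-243.7,150,88.4))
print(go(594.3,-243.7,150,83.2))"
```

```text
[ 589.8 -185.9   30. ] [ 599.6 -101.8   30. ]
[ 590.7 -180.1   60. ] [ 600.  -100.8   60. ]
[ 591.7 -174.3   90. ] [600.4 -99.7  90. ]
[ 592.6 -168.5  120. ] [600.8 -98.6 120. ]
[-0.0792, 0.0072, 0.2427, -0.0865]
[-0.0792, 0.0072, 0.2427, 0.0043]
```

apply_moves --pt "-0.05 0.007 0 -0.08 1" --pt "-0.079 0.007 0.04 -0.08 1" --pt "-0.079 0.007 0.09 -0.08 1" --pt "-0.079 0.007 0.14 -0.08 1" --pt "-0.079 0.007 0.19 -0.08 1"

```text
time_s: 8.4
ee_pos: [592.8, -243.6, 201.3]
ee_rot: [-179.9, -0.0, 87.3]
force: [0.2, -1.1, -0.0]
gripper_width: 91.6
gripper_force: 0.0
```

apply_moves --pt "0 0 0.03 0 1" --pt "0 0 0.05 0 1" --pt "0 0 0.05 0 1" --pt "0 0 0.05 0 1" --pt "0 0 0.05 0 1"

```text
time_s: 8.9
ee_pos: [594.6, -243.9, 155.6]
ee_rot: [179.8, 0.1, 87.4]
force: [-0.7, 0.8, 0.0]
gripper_width: 91.0
gripper_force: 0.0
```

```bash
python3 look.py w6 43; python3 look.py w6b 36
```

```text
8.9 [ 594.6 -243.9  155.6] [179.8   0.1  87.4] 90.97316040172417 [-0.7  0.8  0. ]
[437.4 392.2 285.9  36.1] [ 706.4 -410.5   43. ]
[139.8 343.8  54.6  26.7] [ 413.6 -342.6   43. ]
[317.  238.3  80.4  79.3] [ 592.8 -243.4   43. ]
[540.4 141.8 503.6 259.7] [ 787.1 -166.    43. ]
8.95 [ 594.6 -243.9  155.7] [179.8   0.1  87.4] 91.31754607870774 [ 0.2 -0.9  0.4]
[437.6 392.1 284.7  36.3] [ 709.4 -416.8   36. ]
[139.8 343.8  54.8  26.6] [ 409.  -347.1   36. ]
[317.  238.1  80.2  79.4] [ 592.7 -245.4   36. ]
[540.1 140.7 506.5 259.5] [ 791.4 -165.1   36. ]
```

Both views put the lid's face at z≈43, centre (593,−244). Next I'll descend and grip it 8 mm above the finger tips.

apply_moves --pt "0 -0.002 0.04 0 1" --pt "0 -0.002 0.08 0 1" --pt "0 -0.002 0.11 0 1" --pt "0 -0.002 0.1275 0 1" --pt "0 -0.002 0.1275 0 1"

```text
time_s: 9.5
ee_pos: [590.3, -242.8, 24.5]
ee_rot: [-179.8, -0.1, 87.4]
force: [-0.7, 1.4, -1.1]
gripper_width: 91.0
gripper_force: 0.0
```

apply_moves --pt "0 0 0 0 0.2" --pt "0 0 0 0 0.2" --pt "0 0 0 0 0.2" --pt "0 0 0 0 0.2" --pt "0 0 0 0 0.2" --grip_force 20

```text
time_s: 10.0
ee_pos: [592.5, -243.8, 27.9]
ee_rot: [179.9, 0.1, 87.5]
force: [-1.1, 0.5, 6.2]
gripper_width: 65.3
gripper_force: 20.0
```

apply_moves --pt "0 0 -0.03 0 0.2" --pt "0 0 -0.07 0 0.2" --pt "0 0 -0.12 0 0.2" --pt "0 0 -0.15 0 0.2" --pt "0 0 -0.15 0 0.2"

```text
time_s: 10.5
ee_pos: [594.3, -244.5, 182.3]
ee_rot: [179.4, 0.2, 87.5]
force: [0.4, 0.1, -0.1]
gripper_width: 65.4
gripper_force: 20.0
```

```bash
python3 look.py w7 190; python3 -c "
from h import *
print(go(458,-392,180,90))"
```

```text
10.5 [ 594.3 -244.5  182.3] [179.4   0.2  87.5] 65.37536522890643 [ 0.4  0.1 -0.1]
[399.  395.7 324.5  34.6] [ 637.3 -305.5  190. ]
[182.5 347.5  57.4  22.7] [ 518.6 -267.4  190. ]
[320.3 308.6 135.  127.2] [ 594.8 -245.3  190. ]
[527.4 173.1 468.2 295.1] [ 699.7 -180.5  190. ]
[-0.1539, -0.128, -0.0009, -0.0444]
```

View pics/w7.png

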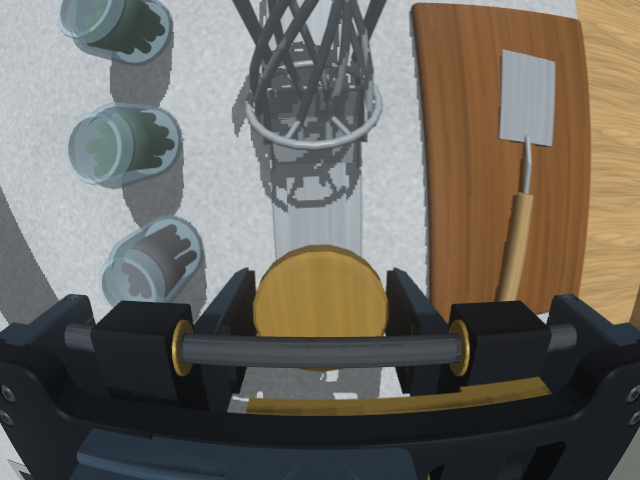

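The lid is held centred with its closed face up, seen at (320,308). Next: a look pose for the farthest jar, putting it under the camera. I'll rectify onto the z=110 plane and fit the 55 mm rim there.

apply_moves --pt "-0.04 -0.022 -0.02 -0.02 0.2" --pt "-0.08 -0.045 -0.048 -0.044 0.2" --pt "-0.12 -0.068 -0.048 -0.044 0.2" --pt "-0.165 -0.093 -0.048 -0.044 0.2" --pt "-0.21 -0.118 -0.048 -0.044 0.2"

```text
time_s: 11.05
ee_pos: [464.2, -446.2, 222.7]
ee_rot: [-179.9, -0.1, 90.0]
force: [1.1, 0.7, -0.5]
gripper_width: 65.4
gripper_force: 20.0
```

apply_moves --pt "-0.01 -0.006 0 0 0.2" --pt "-0.014 -0.008 0 0 0.2" --pt "-0.014 -0.008 0 0 0.2" --pt "-0.014 -0.008 0 0 0.2" --pt "-0.014 -0.008 0 0 0.2"

```text
time_s: 11.55
ee_pos: [459.0, -458.0, 224.4]
ee_rot: [180.0, -0.0, 90.1]
force: [-0.2, -0.1, 0.9]
gripper_width: 65.8
gripper_force: 20.0
```

```bash
cat > jar.py <<'E'
import sys
from h import *
# usage: jar.py name x0 y0 : rectify wrist view to plane z, fit rim circle
n,x0,y0=sys.argv[1],float(sys.argv[2]),float(sys.argv[3])
s=env.state();im=cams.grab_frame('wrist');C=cam('wrist',s)
print(s['time_s'],s['ee_pos'],s['ee_rot'],s['gripper_width'])
def rect(z,h=60,res=.5):
    N=int(2*h/res);M=np.array([[proj(C,(x0+h-i*res,y0+h-j*res,z)) for j in range(N)] for i in range(N)],np.float32)
    return cv2.remap(im,M[...,0],M[...,1],cv2.INTER_LINEAR),h,res
out=[]
for z in (110,):
    g,h,res=rect(z);q=cv2.GaussianBlur(cv2.cvtColor(g,cv2.COLOR_BGR2GRAY),(0,0),1.5).astype(np.float32)
    gx,gy=cv2.Sobel(q,5,1,0),cv2.Sobel(q,5,0,1)
    th=np.linspace(0,2*np.pi,180,endpoint=False);best=[]
    for r in np.arange(26,29.6,.5):
      for cx in np.arange(-25,25.1,.5):
        for cy in np.arange(-25,25.1,.5):
            u=((h-cy)+r*np.cos(th))/res;v=((h-cx)+r*np.sin(th))/res
            ui,vi=np.clip(u,0,gx.shape[1]-1).astype(int),np.clip(v,0,gx.shape[0]-1).astype(int)
            best.append((np.clip(np.abs(gx[vi,ui]*np.cos(th)+gy[vi,ui]*np.sin(th)),0,40).mean(),x0+cx,y0+cy,r))
    best.sort(reverse=True)
    b=best[0];print('best',np.array(b));print(np.array([q for q in best if np.hypot(q[1]-b[1],q[2]-b[2])>4][0]))
    u,v=(h-(b[2]-y0))/res,(h-(b[1]-x0))/res
    cv2.circle(g,(int(u),int(v)),int(b[3]/res),(0,0,255),1);out.append(g)
cv2.imwrite(f'pics/{n}.png',np.hstack(out+[cv2.resize(im,(320,240))]));cv2.imwrite(f'pics/{n}_raw.png',im)
E
python3 jar.py j1 458 -393
```

```text
11.55 [ 459.  -458.   224.4] [180.   -0.   90.1] 65.80491964654003
best [  38.7  458.5 -391.    26.5]
[  33.   462.5 -391.5   29.5]
```

View pics/j1.png

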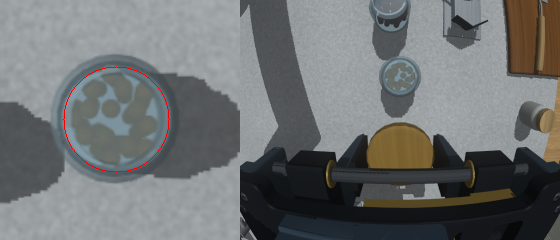

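The rim fit at (458.5,−391) matches the visible jar in the rectified view. I'll shift over it, drop to just above the rim, then settle.

apply_moves --pt "0.04 -0.001 0 0 0.2" --pt "0.0667 -0.001 0.01 0 0.2" --pt "0.0667 -0.001 0.05 0 0.2" --pt "0.0667 -0.001 0.08 0 0.2" --pt "0.0667 -0.001 0.095 0 0.2"

```text
time_s: 12.1
ee_pos: [456.4, -390.5, 127.0]
ee_rot: [-179.8, -0.2, 90.1]
force: [0.3, -0.9, -0.6]
gripper_width: 65.4
gripper_force: 20.0
```

apply_moves --pt "0 0 0.004 0 0.2" --pt "0 0 0.004 0 0.2" --pt "0 0 0.004 0 0.2" --pt "0 0 0.004 0 0.2" --pt "0 0 0.004 0 0.2"

```text
time_s: 12.6
ee_pos: [457.4, -393.1, 126.5]
ee_rot: [179.9, 0.1, 90.0]
force: [0.1, -1.0, -0.8]
gripper_width: 65.7
gripper_force: 20.0
```

```bash
python3 -c "
from h import *
s=env.state();print(s['ee_pos'],s['ee_rot'],s['gripper_width'])
print(go(458,-391.2,110,90))"
```

```text
[ 457.4 -393.1  126.5] [179.9   0.1  90. ] 65.65949529009117
[0.0019, 0.0006, 0.0165, -0.0004]
```

apply_moves --pt "0.002 0.0006 0.003 0 0.2" --pt "0.002 0.0006 0.007 0 0.2" --pt "0.002 0.0006 0.011 0 0.2" --pt "0.002 0.0006 0.015 0 0.2" --pt "0.002 0.0006 0.018 0 0.2"

```text
time_s: 13.1
ee_pos: [457.4, -390.6, 106.8]
ee_rot: [-180.0, -0.0, 90.0]
force: [-0.1, 0.4, -0.2]
gripper_width: 65.2
gripper_force: 20.0
```

apply_moves --pt "0 0 0.002 0 0.2" --pt "0 0 0.004 0 0.2" --pt "0 0 0.006 0 0.2" --pt "0 0 0.007 0 0.2" --pt "0 0 0.007 0 0.2"

```text
time_s: 13.6
ee_pos: [457.6, -390.7, 100.3]
ee_rot: [-180.0, -0.0, 90.0]
force: [-0.1, 0.4, -0.5]
gripper_width: 65.7
gripper_force: 20.0
```

apply_moves --pt "0 0 0.001 0 0.2" --pt "0 0 0.002 0 0.2" --pt "0 0 0.003 0 0.2" --pt "0 0 0.004 0 0.2" --pt "0 0 0.004 0 0.2"

```text
time_s: 14.1
ee_pos: [457.9, -391.0, 97.4]
ee_rot: [179.9, 0.1, 90.0]
force: [-1.2, 1.4, 4.6]
gripper_width: 65.5
gripper_force: 20.0
```

At 97.4 mm with 4.6 N of contact, the lid is home. Next: release, lift and check.

apply_moves --pt "0 0 0 0 0.7" --pt "0 0 0 0 0.7" --pt "0 0 0 0 0.7" --pt "0 0 -0.01 0 0.8" --pt "0 0 -0.03 0 0.9"

```text
time_s: 14.6
ee_pos: [456.7, -390.0, 125.6]
ee_rot: [-179.8, -0.1, 90.0]
force: [0.0, -0.4, -0.1]
gripper_width: 85.7
gripper_force: 0.0
```

apply_moves --pt "0 0 -0.03 0 1" --pt "0 0 -0.06 0 1" --pt "0 0 -0.08 0 1" --pt "0 0 -0.08 0 1" --pt "0 0 -0.08 0 1"

```text
time_s: 15.1
ee_pos: [457.5, -390.7, 206.5]
ee_rot: [180.0, 0.0, 90.0]
force: [0.1, -0.2, -0.3]
gripper_width: 91.3
gripper_force: 0.0
```

```bash
cat > chk.py <<'E'
import sys
from h import *
# fit lid height by its apparent diameter, wrist view: chk.py name x y
s=env.state();im=cams.grab_frame('wrist');C=cam('wrist',s);cv2.imwrite(f'pics/{sys.argv[1]}.png',im)
print(s['time_s'],s['ee_pos'],s['ee_rot'],s['gripper_width'])
x,y=map(float,sys.argv[2:4]);z0=float(sys.argv[4]) if len(sys.argv)>4 else 112
g=min(gold(im,300),key=lambda g:np.hypot(*(onz(C,g[:2],z0)[:2]-(x,y))))
print(np.array(g),onz(C,g[:2],z0))
for z in (z0-8,z0,z0+8):
    c=onz(C,g[:2],z);P=np.array([proj(C,c+(34*np.cos(a),34*np.sin(a),0)) for a in np.linspace(0,6.28,40)],np.float32)
    print(z,np.array(cv2.fitEllipse(P)[1]))
E
python3 chk.py k1 458 -391; python3 -c "
from h import *
print(go(425,-170,210,90),go(425,60,210,90),go(465.4,291,150,90))"
```

```text
15.1 [ 457.5 -390.7  206.5] [180.   0.  90.] 91.28507262709118
[320.8 245.   84.6  83.9] [ 458.4 -390.2  112. ]
104 [84.  87.8]
112 [86.5 90.4]
120 [89.2 93.2]
[0.2203, -0.0322, -0.0044, -0.0004] [0.4503, -0.0323, -0.0044, -0.0004] [0.6813, 0.008, 0.0556, -0.0004]
```

Lid 1 measures (458.4,−390.2), centred on its jar. Next lid: (465.4,291).

apply_moves --pt "0.044 -0.01 0 0 1" --pt "0.088 -0.02 0 0 1" --pt "0.132 -0.032 0 0 1" --pt "0.176 -0.032 0 0 1" --pt "0.22 -0.032 0 0 1"

```text
time_s: 15.65
ee_pos: [424.2, -168.9, 205.0]
ee_rot: [-179.9, -0.1, 89.9]
force: [1.1, -0.3, -0.3]
gripper_width: 91.1
gripper_force: 0.0
```

apply_moves --pt "0.046 0 0 0 1" --pt "0.092 0 0 0 1" --pt "0.138 0 0 0 1" --pt "0.184 0 0 0 1" --pt "0.23 0 0 0 1"

```text
time_s: 16.15
ee_pos: [424.5, 60.9, 205.1]
ee_rot: [-179.9, 0.0, 90.0]
force: [1.4, 0.5, -0.6]
gripper_width: 90.7
gripper_force: 0.0
```

apply_moves --pt "0.046 0 0 0 1" --pt "0.092 0 0.01 0 1" --pt "0.138 0.01 0.03 0 1" --pt "0.184 0.03 0.055 0 1" --pt "0.231 0.04 0.055 0 1"

```text
time_s: 16.65
ee_pos: [462.9, 286.0, 147.5]
ee_rot: [-179.6, 0.3, 90.0]
force: [0.2, -0.7, 0.1]
gripper_width: 90.8
gripper_force: 0.0
```

apply_moves --pt "0 0 0.02 0 1" --pt "0 0 0.02 0 1" --pt "0 0 0.02 0 1"

```text
time_s: 16.95
ee_pos: [463.7, 285.0, 130.5]
ee_rot: [-179.8, 0.1, 90.0]
force: [0.2, 0.0, 1.2]
gripper_width: 91.5
gripper_force: 0.0
```

```bash
python3 chk.py k2 465 291 19; python3 -c "
from h import *
print(go(465.4,291,9,90))"
```

```text
16.95 [463.7 285.  130.5] [-179.8    0.1   90. ] 91.51588869696931
[322.8 228.2  80.7  80.1] [465.9 293.8  19. ]
11.0 [81.1 83.8]
19.0 [83.4 86.1]
27.0 [85.8 88.6]
[0.006, 0.001, 0.1224, -0.001]
```

apply_moves --pt "0.0075 0.0015 0.04 0 1" --pt "0.0075 0.0015 0.08 0 1" --pt "0.0075 0.0015 0.105 0 1" --pt "0.0075 0.0015 0.1205 0 1" --pt "0.0075 0.0015 0.1205 0 1"

```text
time_s: 17.5
ee_pos: [465.3, 291.7, 10.1]
ee_rot: [-179.8, 0.1, 89.9]
force: [-0.2, -0.2, 0.3]
gripper_width: 91.3
gripper_force: 0.0
```

apply_moves --pt "0 0 0 0 0.2" --pt "0 0 0 0 0.2" --pt "0 0 0 0 0.2" --pt "0 0 0 0 0.2" --pt "0 0 0 0 0.2" --grip_force 20

```text
time_s: 18.0
ee_pos: [467.0, 293.7, 12.4]
ee_rot: [179.9, -0.0, 90.0]
force: [-0.9, -1.1, 6.1]
gripper_width: 65.7
gripper_force: 20.0
```

apply_moves --pt "0 0 -0.02 0 0.2" --pt "0 0 -0.06 0 0.2" --pt "0 0 -0.11 0 0.2" --pt "0 0 -0.16 0 0.2" --pt "0 0 -0.21 0 0.2"

```text
time_s: 18.5
ee_pos: [465.9, 293.2, 223.3]
ee_rot: [180.0, -0.0, 90.0]
force: [0.8, 1.6, -0.2]
gripper_width: 65.3
gripper_force: 20.0
```

apply_moves --pt "0 0 -0.05 0.15 0.2" --pt "0 0 -0.09 0.3 0.2" --pt "0 0 -0.12 0.45 0.2" --pt "0 0 -0.13 0.6 0.2" --pt "0 0 -0.13 0.74 0.2"

```text
time_s: 19.0
ee_pos: [466.8, 293.8, 353.7]
ee_rot: [179.9, -0.3, 47.3]
force: [-0.2, 0.1, -0.8]
gripper_width: 66.1
gripper_force: 20.0
```

apply_moves --pt "0 0 0 0.15 0.2" --pt "0 0 0 0.3 0.2" --pt "0 0 0 0.45 0.2" --pt "0 0 0 0.6 0.2" --pt "0 0 0 0.74 0.2"

```text
time_s: 19.5
ee_pos: [466.1, 293.4, 351.1]
ee_rot: [180.0, 0.0, 4.9]
force: [0.3, -0.5, -0.0]
gripper_width: 65.4
gripper_force: 20.0
```

```bash
python3 chk.py k3 466 291 350; python3 -c "
from h import *
print(go(600,55,350,-1.6))"
```

```text
19.5 [466.1 293.4 351.1] [180.    0.    4.9] 65.35081098338502
[319.9 300.5 129.9 109.6] [465.6 294.2 350. ]
342.0 [113.4 125.7]
350.0 [118.6 131.5]
358.0 [124.3 137.7]
[0.1141, 0.2484, 0.0011, 0.1091]
```

apply_moves --pt "0.021 0.0455 0 0 0.2" --pt "0.042 0.091 0 0 0.2" --pt "0.063 0.136 0 0 0.2" --pt "0.084 0.182 0 0 0.2" --pt "0.105 0.228 0 0 0.2"

```text
time_s: 20.05
ee_pos: [591.4, 75.1, 351.3]
ee_rot: [-180.0, -0.0, 5.3]
force: [1.3, -0.5, -0.0]
gripper_width: 65.3
gripper_force: 20.0
```

apply_moves --pt "0.009 0.0204 0 0.109 0.2" --pt "0.009 0.0204 0 0.109 0.2" --pt "0.009 0.0204 0.01 0.109 0.2" --pt "0.009 0.0204 0.02 0.109 0.2" --pt "0.009 0.0204 0.027 0.109 0.2"

```text
time_s: 20.55
ee_pos: [600.6, 58.6, 322.8]
ee_rot: [-180.0, 0.1, -0.9]
force: [-0.5, -0.3, 0.1]
gripper_width: 65.5
gripper_force: 20.0
```

apply_moves --pt "0 0 0 0 0.2" --pt "0 0 0 0 0.2" --pt "0 0 0 0 0.2"

```text
time_s: 20.85
ee_pos: [601.8, 57.7, 324.7]
ee_rot: [180.0, -0.1, -1.0]
force: [-0.2, 0.1, 1.7]
gripper_width: 65.5
gripper_force: 20.0
```

```bash
python3 chk.py k4 600 55 322; python3 -c "
from h import *
print(go(600,55,324,-1.6))"
```

```text
20.85 [601.8  57.7 324.7] [180.   -0.1  -1. ] 65.48032622035598
[320.7 299.  129.1 118.7] [601.4  58.3 322. ]
314.0 [112.9 124.8]
322.0 [118.  130.5]
330.0 [123.7 136.7]
[-0.0018, 0.0026, 0.0007, 0.01]
```

Within tolerance. Releasing, then moving over the outlet.

apply_moves --pt "-0.001 0.0025 0 0 0.2" --pt "-0.001 0.0025 0 0 0.8" --pt "-0.001 0.0025 0 0 0.8" --pt "-0.001 0.0025 0 0 0.8" --pt "-0.001 0.0025 0 0 0.8"

```text
time_s: 21.4
ee_pos: [600.7, 54.8, 324.2]
ee_rot: [180.0, -0.0, -1.1]
force: [-0.6, -0.2, -0.2]
gripper_width: 82.2
gripper_force: 0.0
```

apply_moves --pt "0 0 -0.02 0 0.8" --pt "0 0 -0.06 0 0.8" --pt "0 0 -0.07 0 0.8" --pt "0 0 -0.07 0 0.8" --pt "0 0 -0.07 0 0.8"

```text
time_s: 21.9
ee_pos: [600.4, 54.8, 392.9]
ee_rot: [180.0, 0.1, -1.1]
force: [-0.3, 0.1, -0.2]
gripper_width: 82.4
gripper_force: 0.0
```

apply_moves --pt "0 0.05 0 0 1" --pt "0 0.1 0 0 1" --pt "0 0.15 0 0 1" --pt "0 0.2 0 0 1" --pt "0 0.25 0 0 1"

```text
time_s: 22.4
ee_pos: [595.2, -196.8, 392.1]
ee_rot: [-179.9, 0.2, -1.0]
force: [1.4, 0.7, 0.0]
gripper_width: 91.3
gripper_force: 0.0
```

apply_moves --pt "0 0.05 0 -0.15 1" --pt "0 0.05 0 -0.3 1" --pt "0 0.05 0 -0.45 1" --pt "0 0.05 0 -0.6 1" --pt "0 0.05 0 -0.74 1"

```text
time_s: 22.9
ee_pos: [594.6, -245.2, 391.8]
ee_rot: [-179.8, 0.1, 41.6]
force: [-0.7, -1.1, 0.4]
gripper_width: 91.1
gripper_force: 0.0
```

apply_moves --pt "0 0 0.05 -0.15 1" --pt "0 0 0.1 -0.3 1" --pt "0 0 0.14 -0.45 1" --pt "0 0 0.14 -0.6 1" --pt "0 0 0.14 -0.74 1"

```text
time_s: 23.4
ee_pos: [593.2, -244.3, 249.8]
ee_rot: [-179.6, -0.1, 84.1]
force: [1.4, -0.7, 0.3]
gripper_width: 91.0
gripper_force: 0.0
```

```bash
python3 chk.py k5 594 -244 43; python3 -c "
from h import *
print(go(593,-243.5,155,88.4))"
```

```text
23.4 [ 593.2 -244.3  249.8] [-179.6   -0.1   84.1] 91.02951500947883
[323.9 220.3  60.9  60.7] [ 595.1 -251.1   43. ]
35.0 [61.9 63.6]
43.0 [63.2 64.9]
51.0 [64.5 66.3]
[0.001, -0.0008, 0.0959, -0.0721]
```

apply_moves --pt "-0.006 0.0 0.04 -0.08 1" --pt "-0.006 0.0 0.08 -0.08 1" --pt "-0.006 0.0 0.095 -0.08 1" --pt "-0.006 0.0 0.095 -0.08 1" --pt "-0.006 0.0 0.095 -0.08 1"

```text
time_s: 23.95
ee_pos: [594.4, -251.0, 159.0]
ee_rot: [-180.0, -0.0, 88.2]
force: [-1.1, -0.1, 0.1]
gripper_width: 91.3
gripper_force: 0.0
```

apply_moves --pt "0 0 0 0 1" --pt "0 0 0 0 1" --pt "0 0 0 0 1"

```text
time_s: 24.25
ee_pos: [594.9, -251.3, 160.4]
ee_rot: [179.9, 0.0, 88.3]
force: [-1.0, -0.3, 0.0]
gripper_width: 91.0
gripper_force: 0.0
```

```bash
python3 chk.py k6 594 -248 43; python3 -c "
from h import *
print(go(593,-247,28,88.4))"
```

```text
24.25 [ 594.9 -251.3  160.4] [179.9   0.   88.3] 91.02206109224767
[318.9 236.4  79.   78. ] [ 594.5 -250.6   43. ]
35.0 [78.6 81.6]
43.0 [80.8 83.9]
51.0 [83.  86.3]
[0.0042, -0.0019, 0.1321, -0.0016]
```

apply_moves --pt "0.0005 0 0.04 0 1" --pt "0.0005 0 0.08 0 1" --pt "0.0005 0 0.115 0 1" --pt "0.0005 0 0.132 0 1" --pt "0.0005 0 0.132 0 1"

```text
time_s: 24.8
ee_pos: [592.6, -249.8, 24.5]
ee_rot: [-179.7, -0.1, 88.3]
force: [-0.4, -0.0, -0.0]
gripper_width: 91.5
gripper_force: 0.0
```

apply_moves --pt "0 0 0 0 1" --pt "0 0 0 0 0.2" --pt "0 0 0 0 0.2" --pt "0 0 0 0 0.2" --pt "0 0 0 0 0.2" --grip_force 20

```text
time_s: 25.3
ee_pos: [594.9, -250.8, 28.2]
ee_rot: [179.9, 0.0, 88.3]
force: [-0.8, 0.1, 2.7]
gripper_width: 65.7
gripper_force: 20.0
```

apply_moves --pt "0 0 0 0 0.2" --pt "0 0 -0.03 0 0.2" --pt "0 0 -0.07 0 0.2" --pt "0 0 -0.12 0 0.2" --pt "0 0 -0.165 0 0.2"

```text
time_s: 25.8
ee_pos: [594.3, -250.5, 194.1]
ee_rot: [180.0, 0.0, 88.3]
force: [0.2, -0.5, -1.2]
gripper_width: 65.6
gripper_force: 20.0
```

apply_moves --pt "-0.02 -0.03 -0.03 -0.03 0.2" --pt "-0.04 -0.07 -0.03 -0.03 0.2" --pt "-0.06 -0.11 -0.03 -0.03 0.2" --pt "-0.078 -0.15 -0.03 -0.03 0.2" --pt "-0.078 -0.15 -0.03 -0.03 0.2"

```text
time_s: 26.3
ee_pos: [437.8, -325.3, 222.5]
ee_rot: [-179.9, 0.0, 89.8]
force: [1.0, 0.7, 0.5]
gripper_width: 65.5
gripper_force: 20.0
```

apply_moves --pt "0 0 0 0 0.2" --pt "0 0 0 0 0.2" --pt "0 0 0 0 0.2"

```text
time_s: 26.6
ee_pos: [443.3, -323.7, 222.0]
ee_rot: [180.0, -0.0, 90.1]
force: [0.1, 0.6, 0.3]
gripper_width: 65.9
gripper_force: 20.0
```

```bash
python3 jar.py j2 441 -268; python3 chk.py k7 445 -330 240; python3 -c "
from h import *
print(go(441,-268,123,90))"
```

```text
26.6 [ 443.3 -323.7  222. ] [180.   -0.   90.1] 65.93884867265331
best [  35.1  440.  -265.5   28. ]
[  34.3  444.5 -266.    29.5]
26.65 [ 443.3 -323.7  221.9] [-180.    -0.    90.1] 65.11289202783833
[320.3 307.2 135.3 126.7] [ 443.9 -318.5  240. ]
232.0 [124.7 139.3]
240.0 [131.1 146.4]
248.0 [138.3 154.3]
[0.0557, -0.0021, 0.0989, 0.0021]
```

View pics/j2.png

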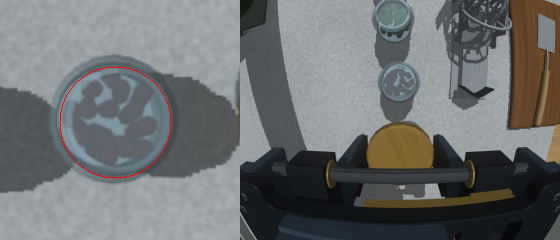

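The rim is visible, but the fit sits slightly low in the rectified view (bottom edge near (115,178)). I'll cross-check with the 72 mm body circle at z=78.

```bash
cat > fit.py <<'E'
from h import *
def fit(im,C,x0,y0,z,rs,span=12,res=.5,h=60):
    N=int(2*h/res);M=np.array([[proj(C,(x0+h-i*res,y0+h-j*res,z)) for j in range(N)] for i in range(N)],np.float32)
    q=cv2.GaussianBlur(cv2.remap(im,M[...,0],M[...,1],cv2.INTER_LINEAR),(0,0),1.5).astype(np.float32)
    gx=cv2.Sobel(q,5,1,0);gy=cv2.Sobel(q,5,0,1);th=np.linspace(0,2*np.pi,180,endpoint=False)
    c,sn=np.cos(th)[:,None],np.sin(th)[:,None];best=[]
    for r in rs:
      for cx in np.arange(-span,span+.1,.5):
        for cy in np.arange(-span,span+.1,.5):
            u=(((h-cy)+r*np.cos(th))/res).astype(int);v=(((h-cx)+r*np.sin(th))/res).astype(int)
            best.append((np.clip(np.abs((gx[v,u]*c+gy[v,u]*sn)).max(1),0,25).mean(),x0+cx,y0+cy,r))
    best=np.array(sorted(best,reverse=True));return best[0],best[:15,1:].mean(0)
def jarfit(im,C,x0,y0):
    for z,rs in ((110,[24,24.5,25,25.5,26,26.5,27,27.5,28]),(78,[35,35.5,36,36.5,37])): print(z,*fit(im,C,x0,y0,z,rs))
    for r in (25,26,27,27.5,28,28.5): print(r,fit(im,C,x0,y0,110,[r],6)[0])
E
python3 - <<'E'
from fit import *
from scipy.spatial.transform import Rotation as R
for n,p,x,y,yaw in (('j1',[459,-458,224.4],458.5,-391,90.1),('j2',[443.3,-323.7,222],441,-266,90.1)):
    C=cam('wrist',dict(ee_pos=np.array(p),ee_rot=[180,0,yaw]));print(n);jarfit(cv2.imread(f'pics/{n}_raw.png'),C,x,y)
E
```

```text
j1
110 [  25.   459.  -391.    26.5] [ 458.7 -391.3   26.4]
78 [  24.6  458.5 -392.    36. ] [ 458.6 -392.1   35.9]
25 [  23.7  458.  -393.5   25. ]
26 [  24.9  458.5 -391.    26. ]
27 [  24.8  458.5 -392.    27. ]
27.5 [  24.7  460.  -391.    27.5]
28 [  24.3  460.  -391.    28. ]
28.5 [  23.8  459.  -390.    28.5]
j2
110 [  24.5  442.5 -265.    28. ] [ 441.  -265.4   27.7]
78 [  24.8  441.  -267.5   36. ] [ 441.1 -267.6   35.8]
25 [  23.7  440.  -270.    25. ]
26 [  23.4  441.  -269.    26. ]
27 [  24.  441. -266.   27.]
27.5 [  24.3  440.  -265.    27.5]
28 [  24.5  442.5 -265.    28. ]
28.5 [  23.7  441.5 -266.    28.5]
```

Body fit gives (441.1,−267.6) and the rim gives (441,−266), so I'm aiming the TCP at (440.5,−266.8).

apply_moves --pt "0.03 -0.0028 0 0 0.2" --pt "0.057 -0.0028 0.01 0 0.2" --pt "0.057 -0.0028 0.05 0 0.2" --pt "0.057 -0.0028 0.08 0 0.2" --pt "0.057 -0.0028 0.095 0 0.2"

```text
time_s: 27.2
ee_pos: [438.6, -265.6, 124.6]
ee_rot: [-179.8, -0.1, 90.1]
force: [0.8, 0.9, -0.6]
gripper_width: 65.7
gripper_force: 20.0
```

apply_moves --pt "0 0 0 0 0.2" --pt "0 0 0 0 0.2" --pt "0 0 0 0 0.2" --pt "0 0 0 0 0.2"

```text
time_s: 27.6
ee_pos: [440.2, -267.6, 128.4]
ee_rot: [179.9, 0.1, 90.0]
force: [-0.1, -0.2, -0.4]
gripper_width: 65.7
gripper_force: 20.0
```

```bash
python3 -c "
from h import *
s=env.state();print(s['ee_pos'],s['ee_rot'],s['gripper_width'])
print(go(440.5,-266.8,107,90))"
```

```text
[ 440.2 -267.6  128.4] [179.9   0.1  90. ] 65.71589065597144
[0.0008, 0.0003, 0.0214, 0.0007]
```

apply_moves --pt "0.0008 0.0003 0.004 0 0.2" --pt "0.0008 0.0003 0.009 0 0.2" --pt "0.0008 0.0003 0.014 0 0.2" --pt "0.0008 0.0003 0.018 0 0.2" --pt "0.0008 0.0003 0.0215 0 0.2"

```text
time_s: 28.1
ee_pos: [439.5, -266.3, 105.1]
ee_rot: [-180.0, -0.0, 90.0]
force: [-0.4, 0.7, -0.5]
gripper_width: 65.5
gripper_force: 20.0
```

apply_moves --pt "0 0 0.002 0 0.2" --pt "0 0 0.004 0 0.2" --pt "0 0 0.006 0 0.2" --pt "0 0 0.007 0 0.2" --pt "0 0 0.007 0 0.2"

```text
time_s: 28.6
ee_pos: [439.7, -266.4, 98.6]
ee_rot: [-180.0, -0.0, 90.0]
force: [0.2, -0.2, -0.5]
gripper_width: 65.7
gripper_force: 20.0
```

apply_moves --pt "0 0 0.001 0 0.2" --pt "0 0 0.002 0 0.2" --pt "0 0 0.003 0 0.2" --pt "0 0 0.003 0 0.2" --pt "0 0 0.003 0 0.2"

```text
time_s: 29.1
ee_pos: [440.2, -266.7, 97.2]
ee_rot: [179.9, 0.1, 90.0]
force: [-2.9, 0.3, 8.6]
gripper_width: 65.5
gripper_force: 20.0
```

Seated, with 8.6 N of contact at 97.2. Next: release, check, and on to the third lid at (570,366).

apply_moves --pt "0 0 -0.001 0 0.7" --pt "0 0 -0.001 0 0.7" --pt "0 0 -0.001 0 0.7" --pt "0 0 -0.01 0 0.8" --pt "0 0 -0.03 0 0.9"

```text
time_s: 29.6
ee_pos: [438.7, -265.7, 124.9]
ee_rot: [-179.8, -0.1, 90.0]
force: [0.3, -0.2, -0.2]
gripper_width: 85.6
gripper_force: 0.0
```

apply_moves --pt "0 0 -0.03 0 1" --pt "0 0 -0.06 0 1" --pt "0 0 -0.08 0 1" --pt "0 0 -0.08 0 1" --pt "0 0 -0.08 0 1"

```text
time_s: 30.1
ee_pos: [439.5, -266.2, 205.7]
ee_rot: [180.0, 0.0, 90.0]
force: [0.2, 0.0, -0.5]
gripper_width: 91.2
gripper_force: 0.0
```

```bash
python3 chk.py k8 440.5 -266.7; python3 -c "
from h import *
print(go(425,60,210,90),go(570,366,140,90))"
```

```text
30.1 [ 439.5 -266.2  205.7] [180.   0.  90.] 91.15382849296026
[320.9 244.8  85.1  84.3] [ 440.6 -265.4  112. ]
104 [84.3 88.1]
112 [86.8 90.7]
120 [89.5 93.5]
[0.326, -0.0139, -0.0052, 0.0006] [0.6319, 0.1313, 0.0648, 0.0006]
```

apply_moves --pt "0.044 -0.01 0 0 1" --pt "0.088 -0.014 0 0 1" --pt "0.132 -0.014 0 0 1" --pt "0.176 -0.014 0 0 1" --pt "0.22 -0.014 0 0 1"

```text
time_s: 30.65
ee_pos: [424.3, -44.7, 204.3]
ee_rot: [-179.8, -0.0, 90.0]
force: [0.4, 0.1, 0.4]
gripper_width: 91.4
gripper_force: 0.0
```

apply_moves --pt "0.044 0 0 0 1" --pt "0.088 0 0 0 1" --pt "0.132 0 0 0 1" --pt "0.176 0 0 0 1" --pt "0.212 0 0 0 1"

```text
time_s: 31.15
ee_pos: [424.2, 167.6, 204.2]
ee_rot: [-179.8, 0.0, 90.1]
force: [0.0, -0.6, 0.4]
gripper_width: 91.2
gripper_force: 0.0
```

apply_moves --pt "0.035 0.02 0 0 1" --pt "0.075 0.05 0.01 0 1" --pt "0.115 0.08 0.02 0 1" --pt "0.155 0.11 0.04 0 1" --pt "0.195 0.14 0.06 0 1"

```text
time_s: 31.65
ee_pos: [560.1, 354.9, 146.7]
ee_rot: [-179.9, 0.1, 90.1]
force: [-0.4, -0.1, 0.9]
gripper_width: 91.2
gripper_force: 0.0
```

apply_moves --pt "0.005 0.006 0.01 0 1" --pt "0.005 0.006 0.01 0 1" --pt "0.005 0.006 0.01 0 1" --pt "0.005 0.006 0.01 0 1"

```text
time_s: 32.05
ee_pos: [565.5, 357.4, 140.3]
ee_rot: [180.0, 0.0, 90.0]
force: [-0.5, 0.3, 0.2]
gripper_width: 91.1
gripper_force: 0.0
```

```bash
python3 chk.py k9 570 366 19; python3 -c "
from h import *
print(go(570,366,9.5,90))"
```

```text
32.05 [565.5 357.4 140.3] [180.   0.  90.] 91.07580875922575
[327.1 222.1  78.7  77.8] [571.6 369.   19. ]
11.0 [79.1 81.4]
19.0 [81.3 83.6]
27.0 [83.5 86. ]
[0.0084, 0.0043, 0.1312, -0.0002]
```

apply_moves --pt "0.011 0.006 0.04 0 1" --pt "0.011 0.006 0.08 0 1" --pt "0.011 0.006 0.115 0 1" --pt "0.011 0.006 0.13 0 1" --pt "0.011 0.006 0.13 0 1"

```text
time_s: 32.6
ee_pos: [571.2, 368.6, 8.4]
ee_rot: [-179.9, 0.1, 90.0]
force: [-0.7, -0.5, 0.7]
gripper_width: 91.4
gripper_force: 0.0
```

apply_moves --pt "0 0 0 0 0.2" --pt "0 0 0 0 0.2" --pt "0 0 0 0 0.2" --pt "0 0 0 0 0.2" --pt "0 0 0 0 0.2" --grip_force 20

```text
time_s: 33.1
ee_pos: [572.6, 369.9, 10.8]
ee_rot: [179.9, -0.1, 90.0]
force: [-1.2, 0.0, 5.5]
gripper_width: 64.8
gripper_force: 20.0
```

apply_moves --pt "0 0 -0.02 0 0.2" --pt "0 0 -0.06 0 0.2" --pt "0 0 -0.11 0 0.2" --pt "0 0 -0.16 0 0.2" --pt "0 0 -0.21 0 0.2"

```text
time_s: 33.6
ee_pos: [571.5, 369.4, 221.2]
ee_rot: [-180.0, 0.0, 90.0]
force: [0.1, 0.7, -0.1]
gripper_width: 65.0
gripper_force: 20.0
```

apply_moves --pt "0 0 -0.05 0.15 0.2" --pt "0 0 -0.09 0.3 0.2" --pt "0 0 -0.12 0.45 0.2" --pt "0 0 -0.13 0.6 0.2" --pt "0 0 -0.13 0.74 0.2"

```text
time_s: 34.1
ee_pos: [572.4, 369.9, 352.2]
ee_rot: [179.9, -0.3, 47.3]
force: [0.4, 0.2, -0.1]
gripper_width: 64.6
gripper_force: 20.0
```

apply_moves --pt "0 0 0 0.15 0.2" --pt "0 0 0 0.3 0.2" --pt "0 0 0 0.45 0.2" --pt "0 0 0 0.6 0.2" --pt "0 0 0 0.74 0.2"

```text
time_s: 34.6
ee_pos: [571.8, 369.5, 349.1]
ee_rot: [180.0, 0.0, 4.9]
force: [0.5, -0.4, -0.8]
gripper_width: 64.6
gripper_force: 20.0
```

```bash
python3 chk.py k10 572 368 350; python3 -c "
from h import *
print(go(600.5,55.5,350,-1.6))"
```

```text
34.6 [571.8 369.5 349.1] [180.    0.    4.9] 64.56964730119338
[316.9 300.2 137.8 108.3] [572.3 371.9 350. ]
342.0 [114.7 127.2]
350.0 [120.1 133. ]
358.0 [126.  139.5]
[0.0028, 0.3153, -0.0009, 0.1101]
```

apply_moves --pt "0 0.048 0 0 0.2" --pt "0.001 0.096 0 0 0.2" --pt "0.002 0.144 0 0 0.2" --pt "0.003 0.192 0 0 0.2" --pt "0.003 0.24 0 0 0.2"

```text
time_s: 35.15
ee_pos: [596.6, 129.0, 349.3]
ee_rot: [180.0, -0.0, 5.4]
force: [0.6, 0.2, -0.8]
gripper_width: 64.9
gripper_force: 20.0
```

apply_moves --pt "0 0.045 0 0.06 0.2" --pt "0 0.075 0 0.11 0.2" --pt "0 0.075 0 0.11 0.2" --pt "0 0.075 0.01 0.11 0.2" --pt "0 0.075 0.025 0.11 0.2"

```text
time_s: 35.65
ee_pos: [603.9, 57.3, 324.2]
ee_rot: [-179.9, -0.1, -0.9]
force: [0.0, 0.9, -1.1]
gripper_width: 64.9
gripper_force: 20.0
```

apply_moves --pt "0 0 0 0 0.2" --pt "0 0 0 0 0.2" --pt "0 0 0 0 0.2"

```text
time_s: 35.95
ee_pos: [603.9, 57.1, 324.8]
ee_rot: [-180.0, -0.1, -1.0]
force: [0.5, 0.1, 1.0]
gripper_width: 65.2
gripper_force: 20.0
```

```bash
python3 chk.py k11 600 55 322; python3 -c "
from h import *
print(go(600,55,324,-1.6))"
```

```text
35.95 [603.9  57.1 324.8] [-180.    -0.1   -1. ] 65.15119772807077
[320.9 302.8 129.6 120.3] [601.3  57.6 322. ]
314.0 [111.8 124.2]
322.0 [116.9 129.9]
330.0 [122.4 136. ]
[-0.0039, 0.002, 0.0009, 0.0107]
```

apply_moves --pt "-0.002 0.002 0 0 0.2" --pt "-0.002 0.002 0 0 0.2" --pt "-0.002 0.002 0 0 0.8" --pt "-0.002 0.002 0 0 0.8" --pt "-0.002 0.002 0 0 0.8"

```text
time_s: 36.5
ee_pos: [601.7, 54.1, 324.4]
ee_rot: [180.0, -0.0, -1.1]
force: [-0.3, 0.2, -0.2]
gripper_width: 81.8
gripper_force: 0.0
```

apply_moves --pt "0 0 0 0 0.8" --pt "0 0 -0.03 0 0.8" --pt "0 0 -0.07 0 0.8" --pt "0 0 -0.07 0 0.8" --pt "0 0 -0.07 0 0.8"

```text
time_s: 37.0
ee_pos: [602.0, 54.2, 395.2]
ee_rot: [-180.0, -0.1, -1.1]
force: [-0.4, -0.2, -0.5]
gripper_width: 82.0
gripper_force: 0.0
```

apply_moves --pt "0 0.05 0 0 1" --pt "0 0.1 0 0 1" --pt "0 0.15 0 0 1" --pt "0 0.2 0 0 1" --pt "0 0.25 0 0 1"

```text
time_s: 37.5
ee_pos: [596.2, -197.5, 392.6]
ee_rot: [-179.9, 0.2, -1.1]
force: [1.3, -0.1, -0.3]
gripper_width: 91.1
gripper_force: 0.0
```

apply_moves --pt "0 0.05 0 -0.15 1" --pt "0 0.05 0 -0.3 1" --pt "0 0.05 0 -0.45 1" --pt "0 0.05 0 -0.6 1" --pt "0 0.05 0 -0.74 1"

```text
time_s: 38.0
ee_pos: [595.6, -245.9, 392.3]
ee_rot: [-179.8, 0.1, 41.6]
force: [-0.2, -1.0, 0.6]
gripper_width: 91.2
gripper_force: 0.0
```

apply_moves --pt "0 0 0.05 -0.15 1" --pt "0 0 0.1 -0.3 1" --pt "0 0 0.14 -0.45 1" --pt "0 0 0.14 -0.6 1" --pt "0 0 0.14 -0.74 1"

```text
time_s: 38.5
ee_pos: [594.3, -245.0, 250.3]
ee_rot: [-179.6, -0.1, 84.1]
force: [0.9, -0.4, 0.3]
gripper_width: 91.0
gripper_force: 0.0
```

```bash
python3 chk.py k12 594 -244 43; python3 -c "
from h import *
print(go(594,-248,160,88.4))"
```

```text
38.5 [ 594.3 -245.   250.3] [-179.6   -0.1   84.1] 91.03569579864975
[321.1 219.8  60.8  60.3] [ 593.5 -251.2   43. ]
35.0 [61.8 63.5]
43.0 [63.1 64.8]
51.0 [64.5 66.2]
[-0.0028, -0.0006, 0.0915, -0.0721]
```

apply_moves --pt "-0.006 -0.001 0.04 -0.08 1" --pt "-0.006 -0.001 0.08 -0.08 1" --pt "-0.006 -0.001 0.091 -0.08 1" --pt "-0.006 -0.001 0.091 -0.08 1" --pt "-0.006 -0.001 0.091 -0.08 1"

```text
time_s: 39.05
ee_pos: [595.3, -251.9, 164.7]
ee_rot: [179.9, 0.1, 88.3]
force: [0.5, 0.3, 0.1]
gripper_width: 91.2
gripper_force: 0.0
```

apply_moves --pt "0 0 0 0 1" --pt "0 0 0 0 1" --pt "0 0 0 0 1"

```text
time_s: 39.35
ee_pos: [595.0, -251.8, 164.6]
ee_rot: [179.9, 0.1, 88.3]
force: [-0.3, -0.6, -0.3]
gripper_width: 91.2
gripper_force: 0.0
```

```bash
python3 chk.py k13 594 -250 43; python3 -c "
from h import *
print(go(593.5,-251,28,88.4))
for n in ('k6','k13'): im=cv2.imread(f'pics/{n}.png');print(n,im[215:255,300:340].mean((0,1)),im[205:210,310:330].mean((0,1)))
im=cv2.imread('pics/k9.png');print('open',im[205:240,310:345].mean((0,1)))"
```

```text
39.35 [ 595.  -251.8  164.6] [179.9   0.1  88.3] 91.23412728954007
[317.  234.4  77.9  77.3] [ 593.1 -250.6   43. ]
35.0 [77.7 80.6]
43.0 [79.8 82.8]
51.0 [82.1 85.1]
[0.0007, -0.0013, 0.1363, -0.0015]
k6 [ 66.  122.7 150.2] [ 65.6 120.7 147.4]
k13 [ 66.3 123.3 150.8] [ 64.9 119.4 145.8]
open [ 59.7 105.7 129. ]
```

apply_moves --pt "0.001 -0.0018 0.04 0 1" --pt "0.001 -0.0018 0.08 0 1" --pt "0.001 -0.0018 0.12 0 1" --pt "0.001 -0.0018 0.1365 0 1" --pt "0.001 -0.0018 0.1365 0 1"

```text
time_s: 39.9
ee_pos: [590.7, -249.7, 23.9]
ee_rot: [-179.7, -0.1, 88.3]
force: [0.1, 0.1, 0.1]
gripper_width: 91.3
gripper_force: 0.0
```

apply_moves --pt "0 0 0 0 1" --pt "0 0 0 0 0.2" --pt "0 0 0 0 0.2" --pt "0 0 0 0 0.2" --pt "0 0 0 0 0.2" --grip_force 20

```text
time_s: 40.4
ee_pos: [593.1, -250.8, 27.8]
ee_rot: [179.9, 0.0, 88.3]
force: [-0.7, -0.7, 2.3]
gripper_width: 65.2
gripper_force: 20.0
```

apply_moves --pt "0 0 0 0 0.2" --pt "0 0 -0.03 0 0.2" --pt "0 0 -0.07 0 0.2" --pt "0 0 -0.12 0 0.2" --pt "0 0 -0.165 0 0.2"

```text
time_s: 40.9
ee_pos: [592.5, -250.5, 193.7]
ee_rot: [180.0, 0.0, 88.3]
force: [0.1, -0.4, 0.2]
gripper_width: 65.2
gripper_force: 20.0
```

apply_moves --pt "0 -0.04 -0.03 -0.03 0.2" --pt "0 -0.08 -0.03 -0.03 0.2" --pt "0.008 -0.12 -0.03 -0.03 0.2" --pt "0.018 -0.155 -0.03 -0.03 0.2" --pt "0.023 -0.163 -0.03 -0.03 0.2"

```text
time_s: 41.4
ee_pos: [426.7, -221.6, 221.9]
ee_rot: [-179.9, -0.0, 90.0]
force: [0.2, 0.0, 0.1]
gripper_width: 65.6
gripper_force: 20.0
```

apply_moves --pt "0 0 0 0 0.2" --pt "0 0 0 0 0.2" --pt "0 0 0 0 0.2" --pt "0 0 0 0 0.2"

```text
time_s: 41.8
ee_pos: [431.5, -223.1, 221.4]
ee_rot: [-180.0, 0.0, 90.1]
force: [0.5, -0.3, -1.2]
gripper_width: 65.8
gripper_force: 20.0
```

```bash
cat > jf.py <<'E'
import sys
from fit import *
s=env.state();im=cams.grab_frame('wrist');cv2.imwrite(f'pics/{sys.argv[1]}_raw.png',im)
print(s['time_s'],s['ee_pos'],s['ee_rot'],s['gripper_width']);C=cam('wrist',s)
x,y=map(float,sys.argv[2:4])
b=fit(im,C,x,y,78,[35.5,36,36.5],20)[1];print('body',b)
for r in ([26,26.5,27,27.5,28],[27.5]): print('rim',fit(im,C,b[0],b[1],110,r,6))
E
python3 jf.py j3 430 -158
```

```text
41.8 [ 431.5 -223.1  221.4] [-180.     0.    90.1] 65.771970531971
body [ 431.2 -155.9   35.9]
rim (array([  25. ,  431.2, -154.4,   26.5]), array([ 431.3, -155.2,   26.4]))
rim (array([  24.7,  432.7, -154.9,   27.5]), array([ 431.4, -154.9,   27.5]))
```

Jar fit: body (431.2,−155.9), rim (431.3,−155.1). Placing at (430.7,−155.6).

apply_moves --pt "0.035 -0.0008 0 0 0.2" --pt "0.0675 -0.0008 0.01 0 0.2" --pt "0.0675 -0.0008 0.05 0 0.2" --pt "0.0675 -0.0008 0.08 0 0.2" --pt "0.0675 -0.0008 0.095 0 0.2"

```text
time_s: 42.35
ee_pos: [428.6, -154.4, 124.3]
ee_rot: [-179.8, -0.1, 90.1]
force: [0.6, 1.0, -0.1]
gripper_width: 65.3
gripper_force: 20.0
```

apply_moves --pt "0 0 0 0 0.2" --pt "0 0 0 0 0.2" --pt "0 0 0 0 0.2" --pt "0 0 0 0 0.2"

```text
time_s: 42.75
ee_pos: [430.4, -155.7, 127.8]
ee_rot: [179.9, 0.1, 90.0]
force: [-0.4, -0.1, -1.1]
gripper_width: 65.2
gripper_force: 20.0
```

```bash
python3 -c "
from h import *
s=env.state();print(s['ee_pos'],s['ee_rot'],s['gripper_width'])
print(go(430.7,-155.6,107,90))"
```

```text
[ 430.4 -155.7  127.8] [179.9   0.1  90. ] 65.23013911821812
[0.0001, 0.0003, 0.0208, 0.0005]
```

apply_moves --pt "0 0.0003 0.004 0 0.2" --pt "0 0.0003 0.009 0 0.2" --pt "0 0.0003 0.014 0 0.2" --pt "0 0.0003 0.018 0 0.2" --pt "0 0.0003 0.021 0 0.2"

```text
time_s: 43.25
ee_pos: [429.6, -155.2, 105.2]
ee_rot: [-180.0, -0.0, 90.0]
force: [-0.4, -0.1, 0.3]
gripper_width: 65.5
gripper_force: 20.0
```

apply_moves --pt "0 0 0.002 0 0.2" --pt "0 0 0.004 0 0.2" --pt "0 0 0.006 0 0.2" --pt "0 0 0.007 0 0.2" --pt "0 0 0.007 0 0.2"

```text
time_s: 43.75
ee_pos: [429.8, -155.3, 98.7]
ee_rot: [-180.0, 0.0, 90.0]
force: [-0.3, -0.1, -0.6]
gripper_width: 65.5
gripper_force: 20.0
```

apply_moves --pt "0 0 0.001 0 0.2" --pt "0 0 0.002 0 0.2" --pt "0 0 0.003 0 0.2" --pt "0 0 0.003 0 0.2" --pt "0 0 0.003 0 0.2"

```text
time_s: 44.25
ee_pos: [430.3, -155.5, 96.9]
ee_rot: [179.9, 0.0, 90.0]
force: [-1.6, 0.3, 8.3]
gripper_width: 65.6
gripper_force: 20.0
```

Seated. Next: release, check, and on to the last lid at (460,405).

apply_moves --pt "0 0 -0.001 0 0.7" --pt "0 0 -0.001 0 0.7" --pt "0 0 -0.001 0 0.7" --pt "0 0 -0.01 0 0.8" --pt "0 0 -0.03 0 0.9"

```text
time_s: 44.75
ee_pos: [428.7, -154.9, 125.2]
ee_rot: [-179.8, -0.1, 90.0]
force: [0.2, 0.6, 0.8]
gripper_width: 85.8
gripper_force: 0.0
```

apply_moves --pt "0 0 -0.03 0 1" --pt "0 0 -0.06 0 1" --pt "0 0 -0.08 0 1" --pt "0 0 -0.08 0 1" --pt "0 0 -0.08 0 1"

```text
time_s: 45.25
ee_pos: [429.6, -155.2, 205.7]
ee_rot: [180.0, 0.0, 90.0]
force: [-0.1, -0.1, -1.1]
gripper_width: 91.4
gripper_force: 0.0
```

```bash
python3 chk.py k14 430.5 -155.5; python3 -c "
from h import *
print(go(425,65,210,90),go(460,400,140,90))"
```

```text
45.25 [ 429.6 -155.2  205.7] [180.   0.  90.] 91.36290852861038
[321.  245.4  85.   84.1] [ 430.7 -154.8  112. ]
104 [84.2 88. ]
112 [86.7 90.6]
120 [89.4 93.4]
[0.22, -0.004, -0.005, 0.0007] [0.555, 0.0312, 0.065, 0.0007]
```

apply_moves --pt "0.044 -0.002 0 0 1" --pt "0.088 -0.004 0 0 1" --pt "0.132 -0.004 0 0 1" --pt "0.176 -0.004 0 0 1" --pt "0.22 -0.004 0 0 1"

```text
time_s: 45.8
ee_pos: [424.5, 66.2, 204.4]
ee_rot: [-179.8, 0.0, 90.0]
force: [0.5, -0.0, 0.3]
gripper_width: 91.2
gripper_force: 0.0
```

apply_moves --pt "0.044 0 0 0 1" --pt "0.088 0 0 0 1" --pt "0.132 0 0 0 1" --pt "0.176 0.01 0 0 1" --pt "0.22 0.02 0 0 1"

```text
time_s: 46.3
ee_pos: [444.6, 286.2, 204.2]
ee_rot: [-179.9, 0.1, 90.1]
force: [0.3, -0.4, 0.0]
gripper_width: 90.9
gripper_force: 0.0
```

apply_moves --pt "0.04 0.015 0.02 0 1" --pt "0.08 0.015 0.05 0 1" --pt "0.115 0.015 0.065 0 1" --pt "0.115 0.015 0.065 0 1" --pt "0.115 0.015 0.065 0 1"

```text
time_s: 46.8
ee_pos: [459.5, 399.4, 138.5]
ee_rot: [-179.8, 0.2, 90.1]
force: [0.3, -0.7, 0.6]
gripper_width: 91.0
gripper_force: 0.0
```

apply_moves --pt "0 0 0 0 1" --pt "0 0 0 0 1" --pt "0 0 0 0 1"

```text
time_s: 47.1
ee_pos: [460.9, 398.9, 141.6]
ee_rot: [179.9, -0.0, 90.0]
force: [-0.7, 0.3, 0.1]
gripper_width: 91.5
gripper_force: 0.0
```

```bash
python3 chk.py k15 460 405 19; python3 -c "
from h import *
print(go(460,405,9.5,90))"
```

```text
47.1 [460.9 398.9 141.6] [179.9  -0.   90. ] 91.46860032773633
[318.6 223.4  78.1  77.8] [460.2 409.2  19. ]
11.0 [78.7 81. ]
19.0 [80.8 83.2]
27.0 [83.  85.5]
[0.006, -0.0009, 0.132, -0.0005]
```

apply_moves --pt "0.0095 -0.0005 0.03 0 0.8" --pt "0.0095 -0.0005 0.07 0 0.8" --pt "0.0095 -0.0005 0.11 0 0.8" --pt "0.0095 -0.0005 0.131 0 0.8" --pt "0.0095 -0.0005 0.131 0 0.8"

```text
time_s: 47.65
ee_pos: [459.5, 408.2, 8.0]
ee_rot: [-179.9, 0.1, 90.0]
force: [-1.0, 0.5, 0.0]
gripper_width: 82.1
gripper_force: 0.0
```

apply_moves --pt "0 0 0 0 0.2" --pt "0 0 0 0 0.2" --pt "0 0 0 0 0.2" --pt "0 0 0 0 0.2" --pt "0 0 0 0 0.2" --grip_force 20

```text
time_s: 48.15
ee_pos: [460.5, 409.4, 10.7]
ee_rot: [179.9, -0.0, 90.0]
force: [1.0, -1.3, 3.9]
gripper_width: 64.7
gripper_force: 20.0
```

apply_moves --pt "0 0 -0.02 0 0.2" --pt "0 0 -0.06 0 0.2" --pt "0 0 -0.11 0 0.2" --pt "0 0 -0.16 0 0.2" --pt "0 0 -0.21 0 0.2"

```text
time_s: 48.65
ee_pos: [459.5, 409.0, 221.7]
ee_rot: [-180.0, 0.0, 90.0]
force: [0.3, 1.2, -0.7]
gripper_width: 64.9
gripper_force: 20.0
```

apply_moves --pt "0 0 -0.05 0.15 0.2" --pt "0 0 -0.09 0.3 0.2" --pt "0 0 -0.12 0.45 0.2" --pt "0 0 -0.13 0.6 0.2" --pt "0 0 -0.13 0.74 0.2"

```text
time_s: 49.15
ee_pos: [460.4, 409.7, 352.4]
ee_rot: [180.0, -0.3, 47.3]
force: [0.2, -1.0, -0.3]
gripper_width: 65.0
gripper_force: 20.0
```

apply_moves --pt "0 0 0 0.15 0.2" --pt "0 0 0 0.3 0.2" --pt "0 0 0 0.45 0.2" --pt "0 0 0 0.6 0.2" --pt "0 0 0 0.74 0.2"

```text
time_s: 49.65
ee_pos: [459.7, 409.2, 349.5]
ee_rot: [180.0, 0.0, 4.9]
force: [-0.1, -0.5, 0.3]
gripper_width: 64.7
gripper_force: 20.0
```

```bash
python3 chk.py k16 460 408 350; python3 -c "
from h import *
print(go(600.5,55.5,350,-1.6),env.state()['qpos'])"
```

```text
49.65 [459.7 409.2 349.5] [180.    0.    4.9] 64.7347222807077
[319.8 302.2 131.2 109.5] [459.1 410.  350. ]
342.0 [113.9 126.6]
350.0 [119.2 132.4]
358.0 [125.  138.8]
[0.1112, 0.364, -0.0005, 0.1101] [ 40.6  19.5  68.8  -0.   91.7 125.9]
```

apply_moves --pt "0.014 0.046 0 0 0.2" --pt "0.028 0.092 0 0 0.2" --pt "0.042 0.138 0 0 0.2" --pt "0.056 0.184 0 0 0.2" --pt "0.07 0.23 0 0 0.2"

```text
time_s: 50.2
ee_pos: [550.9, 184.9, 349.8]
ee_rot: [-180.0, -0.0, 5.4]
force: [1.0, 1.3, -0.1]
gripper_width: 64.9
gripper_force: 20.0
```

apply_moves --pt "0.014 0.046 0 0 0.2" --pt "0.028 0.092 0 0 0.2" --pt "0.038 0.132 0 0.06 0.2" --pt "0.038 0.134 0 0.11 0.2" --pt "0.038 0.134 0 0.11 0.2"

```text
time_s: 50.7
ee_pos: [600.9, 55.3, 349.3]
ee_rot: [-180.0, 0.1, -1.1]
force: [0.0, 0.0, -0.2]
gripper_width: 65.0
gripper_force: 20.0
```

apply_moves --pt "0 0 0.01 0 0.2" --pt "0 0 0.02 0 0.2" --pt "0 0 0.025 0 0.2" --pt "0 0 0.025 0 0.2" --pt "0 0 0.025 0 0.2"

```text
time_s: 51.2
ee_pos: [600.7, 57.1, 324.7]
ee_rot: [180.0, 0.0, -1.0]
force: [0.3, 0.2, -0.4]
gripper_width: 64.9
gripper_force: 20.0
```

```bash
python3 chk.py k17 600 55 322; python3 -c "
from h import *
print(go(600.3,55,324,-1.6))"
```

```text
51.2 [600.7  57.1 324.7] [180.   0.  -1.] 64.9021121672131
[320.5 300.6 130.5 117.1] [599.4  57.8 322. ]
314.0 [112.4 124.6]
322.0 [117.5 130.3]
330.0 [123.1 136.4]
[-0.0005, 0.002, 0.001, 0.0103]
```

apply_moves --pt "0 0.002 0 0 0.2" --pt "0 0.002 0 0 0.2" --pt "0 0.002 0 0 0.8" --pt "0 0.002 0 0 0.8" --pt "0 0.002 0 0 0.8"

```text
time_s: 51.75
ee_pos: [600.8, 54.6, 324.9]
ee_rot: [180.0, -0.0, -1.1]
force: [0.0, -0.1, -1.2]
gripper_width: 81.6
gripper_force: 0.0
```

apply_moves --pt "0 0 0 0 0.8" --pt "0 0 -0.03 0 0.8" --pt "0 0 -0.07 0 0.8" --pt "0 0 -0.07 0 0.8" --pt "0 0 -0.07 0 0.8"

```text
time_s: 52.25
ee_pos: [601.0, 54.7, 395.7]
ee_rot: [-180.0, -0.1, -1.1]
force: [0.6, 0.6, -0.3]
gripper_width: 82.3
gripper_force: 0.0
```

apply_moves --pt "0 0.05 0 0 1" --pt "0 0.1 0 0 1" --pt "0 0.15 0 0 1" --pt "0 0.2 0 0 1" --pt "0 0.25 0 0 1"

```text
time_s: 52.75
ee_pos: [595.3, -197.0, 393.2]
ee_rot: [-179.9, 0.2, -1.0]
force: [0.5, -0.3, 0.0]
gripper_width: 91.4
gripper_force: 0.0
```

apply_moves --pt "0 0.05 0 -0.15 1" --pt "0 0.05 0 -0.3 1" --pt "0 0.05 0 -0.45 1" --pt "0 0.05 0 -0.6 1" --pt "0 0.05 0 -0.74 1"

```text
time_s: 53.25
ee_pos: [594.8, -245.5, 392.8]
ee_rot: [-179.8, 0.1, 41.7]
force: [-0.1, 0.4, -0.4]
gripper_width: 90.8
gripper_force: 0.0
```

apply_moves --pt "0 0 0.05 -0.15 1" --pt "0 0 0.1 -0.3 1" --pt "0 0 0.14 -0.45 1" --pt "0 0 0.14 -0.6 1" --pt "0 0 0.14 -0.74 1"

```text
time_s: 53.75
ee_pos: [593.5, -244.6, 250.8]
ee_rot: [-179.6, -0.1, 84.1]
force: [0.9, -1.0, 1.2]
gripper_width: 91.5
gripper_force: 0.0
```

```bash
python3 chk.py k18 594 -244 43; python3 -c "
from h import *
print(go(594,-248,160,88.4))"
```

```text
53.75 [ 593.5 -244.6  250.8] [-179.6   -0.1   84.1] 91.50564667997989
[322.7 212.8  60.9  60.7] [ 595.  -243.6   43. ]
35.0 [62.3 63.7]
43.0 [63.6 65.1]
51.0 [64.9 66.4]
[-0.0031, 0.0004, 0.092, -0.072]
```

apply_moves --pt "0.001 0.001 0.04 -0.08 1" --pt "0.001 0.001 0.08 -0.08 1" --pt "0.001 0.001 0.091 -0.08 1" --pt "0.001 0.001 0.091 -0.08 1" --pt "0.001 0.001 0.091 -0.08 1"

```text
time_s: 54.3
ee_pos: [597.1, -244.8, 165.2]
ee_rot: [179.9, 0.0, 88.3]
force: [0.2, -0.2, 0.4]
gripper_width: 91.1
gripper_force: 0.0
```

apply_moves --pt "0 0 0 0 1" --pt "0 0 0 0 1" --pt "0 0 0 0 1"

```text
time_s: 54.6
ee_pos: [596.8, -244.7, 165.1]
ee_rot: [179.9, 0.1, 88.3]
force: [-1.3, 0.5, -0.1]
gripper_width: 91.5
gripper_force: 0.0
```

```bash
python3 chk.py k19 594 -244 43; python3 -c "
from h import *
print(go(594,-244,28,88.4))
for n in ('k6','k19'): im=cv2.imread(f'pics/{n}.png');print(n,im[215:255,300:340].mean((0,1)))"
```

```text
54.6 [ 596.8 -244.7  165.1] [179.9   0.1  88.3] 91.46272854494774
[316.8 233.4  77.8  77. ] [ 594.8 -242.8   43. ]
35.0 [77.7 80.6]
43.0 [79.8 82.7]
51.0 [82. 85.]
[0.0005, -0.0026, 0.1367, -0.0016]
k6 [ 66.  122.7 150.2]
k19 [ 66.8 124.2 152. ]
```

apply_moves --pt "0.0017 -0.002 0.04 0 1" --pt "0.0017 -0.002 0.08 0 1" --pt "0.0017 -0.002 0.12 0 1" --pt "0.0017 -0.002 0.1365 0 1" --pt "0.0017 -0.002 0.1365 0 1"

```text
time_s: 55.15
ee_pos: [592.4, -241.9, 24.4]
ee_rot: [-179.7, -0.1, 88.3]
force: [-0.1, 0.2, 0.6]
gripper_width: 91.3
gripper_force: 0.0
```

apply_moves --pt "0 0 0 0 1" --pt "0 0 0 0 0.2" --pt "0 0 0 0 0.2" --pt "0 0 0 0 0.2" --pt "0 0 0 0 0.2" --grip_force 20

```text
time_s: 55.65
ee_pos: [594.8, -242.9, 28.3]
ee_rot: [179.9, 0.0, 88.3]
force: [-0.3, 0.2, 2.8]
gripper_width: 65.1
gripper_force: 20.0
```

apply_moves --pt "0 0 0 0 0.2" --pt "0 0 -0.03 0 0.2" --pt "0 0 -0.07 0 0.2" --pt "0 0 -0.12 0 0.2" --pt "0 0 -0.165 0 0.2"

```text
time_s: 56.15
ee_pos: [594.2, -242.6, 194.2]
ee_rot: [180.0, 0.0, 88.3]
force: [1.9, 0.2, -0.6]
gripper_width: 65.2
gripper_force: 20.0
```

apply_moves --pt "0 -0.04 -0.03 -0.03 0.2" --pt "0 -0.08 -0.03 -0.03 0.2" --pt "0 -0.12 -0.03 -0.03 0.2" --pt "-0.003 -0.155 -0.03 -0.03 0.2" --pt "-0.003 -0.164 -0.03 -0.03 0.2"

```text
time_s: 56.65
ee_pos: [426.9, -240.4, 222.5]
ee_rot: [-179.9, -0.0, 90.0]
force: [1.0, 0.2, 0.0]
gripper_width: 65.0
gripper_force: 20.0
```

apply_moves --pt "0.04 0 0 0 0.2" --pt "0.08 0 0 0 0.2" --pt "0.12 0 0 0 0.2" --pt "0.138 0 0 0 0.2" --pt "0.138 0 0 0 0.2"

```text
time_s: 57.15
ee_pos: [430.5, -100.9, 222.4]
ee_rot: [180.0, -0.0, 90.2]
force: [0.6, -0.3, 0.1]
gripper_width: 65.4
gripper_force: 20.0
```

apply_moves --pt "0 0 0 0 0.2" --pt "0 0 0 0 0.2" --pt "0 0 0 0 0.2" --pt "0 0 0 0 0.2"

```text
time_s: 57.55
ee_pos: [430.3, -103.6, 222.2]
ee_rot: [-180.0, 0.0, 90.0]
force: [0.2, 0.6, -0.5]
gripper_width: 65.3
gripper_force: 20.0
```

```bash
python3 jf.py j4 428 -45
```

```text
57.55 [ 430.3 -103.6  222.2] [-180.    0.   90.] 65.25385807688733
body [426.9 -41.3  35.8]
rim (array([ 24.9, 426.9, -39.3,  27. ]), array([427.7, -39.5,  27.3]))
rim (array([ 24.6, 428.4, -39.8,  27.5]), array([427.9, -39.8,  27.5]))
```

Fit: body (426.9,−41.3), rim (427.6,−39.6). Placing at (426.8,−40.5).

apply_moves --pt "0.035 -0.0035 0 0 0.2" --pt "0.063 -0.0035 0.01 0 0.2" --pt "0.063 -0.0035 0.05 0 0.2" --pt "0.063 -0.0035 0.08 0 0.2" --pt "0.063 -0.0035 0.095 0 0.2"

```text
time_s: 58.1
ee_pos: [425.1, -39.7, 125.0]
ee_rot: [-179.8, -0.0, 90.0]
force: [0.3, -0.2, -0.5]
gripper_width: 65.2
gripper_force: 20.0
```

apply_moves --pt "0 0 0 0 0.2" --pt "0 0 0 0 0.2" --pt "0 0 0 0 0.2" --pt "0 0 0 0 0.2"

```text
time_s: 58.5
ee_pos: [427.5, -40.1, 128.4]
ee_rot: [179.9, 0.0, 90.0]
force: [-0.7, 0.4, 0.2]
gripper_width: 65.0
gripper_force: 20.0
```

```bash
python3 -c "
from h import *
s=env.state();print(s['ee_pos'],s['ee_rot'],s['gripper_width'])
print(go(426.8,-40.5,107,90))"
```

```text
[427.5 -40.1 128.4] [179.9   0.   90. ] 65.03909358202276
[-0.0004, -0.0007, 0.0214, 0.0004]
```

apply_moves --pt "-0.0003 -0.0004 0.004 0 0.2" --pt "-0.0003 -0.0004 0.009 0 0.2" --pt "-0.0003 -0.0004 0.014 0 0.2" --pt "-0.0003 -0.0004 0.018 0 0.2" --pt "-0.0003 -0.0004 0.0215 0 0.2"

```text
time_s: 59.0
ee_pos: [426.1, -40.2, 105.2]
ee_rot: [-180.0, 0.0, 90.0]
force: [0.7, -0.5, -0.5]
gripper_width: 65.2
gripper_force: 20.0
```

apply_moves --pt "0 0 0.002 0 0.2" --pt "0 0 0.004 0 0.2" --pt "0 0 0.006 0 0.2" --pt "0 0 0.007 0 0.2" --pt "0 0 0.007 0 0.2"

```text
time_s: 59.5
ee_pos: [426.2, -40.2, 98.7]
ee_rot: [-180.0, 0.0, 90.0]
force: [-0.2, 0.0, -0.4]
gripper_width: 64.9
gripper_force: 20.0
```

apply_moves --pt "0 0 0.001 0 0.2" --pt "0 0 0.002 0 0.2" --pt "0 0 0.003 0 0.2" --pt "0 0 0.003 0 0.2" --pt "0 0 0.003 0 0.2"

```text
time_s: 60.0
ee_pos: [426.7, -40.3, 96.8]
ee_rot: [179.9, 0.0, 90.0]
force: [-1.9, -0.1, 7.5]
gripper_width: 65.3
gripper_force: 20.0
```

Seated. Next: release, lift, back off toward −y, and inspect all the jars.

apply_moves --pt "0 0 -0.001 0 0.7" --pt "0 0 -0.001 0 0.7" --pt "0 0 -0.001 0 0.7" --pt "0 0 -0.01 0 0.8" --pt "0 0 -0.03 0 0.9"

```text
time_s: 60.5
ee_pos: [425.1, -40.1, 125.3]
ee_rot: [-179.8, -0.0, 90.0]
force: [-0.5, -0.1, 0.5]
gripper_width: 85.7
gripper_force: 0.0
```

apply_moves --pt "0 0 -0.03 0 1" --pt "0 0 -0.06 0 1" --pt "0 0 -0.08 0 1" --pt "0 0 -0.08 0 1" --pt "0 0 -0.08 0 1"

```text
time_s: 61.0
ee_pos: [426.1, -40.2, 205.7]
ee_rot: [180.0, 0.0, 90.0]
force: [-0.6, 0.9, -0.2]
gripper_width: 91.4
gripper_force: 0.0
```

```bash
python3 chk.py k20 427 -40
```

```text
61.0 [426.1 -40.2 205.7] [180.   0.  90.] 91.43381010562447
[320.9 245.5  85.1  84.3] [427.1 -39.9 112. ]
104 [84.2 88. ]
112 [86.7 90.6]
120 [89.4 93.4]
```

apply_moves --pt "-0.044 -0.02 -0.03 0 1" --pt "-0.088 -0.04 -0.05 0 1" --pt "-0.132 -0.05 -0.05 0 1" --pt "-0.176 -0.05 -0.05 0 1" --pt "-0.22 -0.05 -0.05 0 1"

```text
time_s: 61.55
ee_pos: [375.2, -261.8, 254.8]
ee_rot: [-179.9, -0.1, 90.0]
force: [0.6, 0.1, 0.5]
gripper_width: 91.6
gripper_force: 0.0
```

apply_moves --pt "-0.044 0 0 0 1" --pt "-0.088 0 0 0 1" --pt "-0.132 0 0 0 1" --pt "-0.176 0 0 0 1" --pt "-0.22 0 0 0 1"

```text
time_s: 62.05
ee_pos: [375.9, -481.5, 253.7]
ee_rot: [-179.9, -0.2, 90.0]
force: [0.6, 0.3, 0.0]
gripper_width: 91.2
gripper_force: 0.0
```

apply_moves --pt "-0.04 -0.02 0 0 1" --pt "-0.08 -0.04 0 0 1" --pt "-0.08 -0.04 0 0 1" --pt "-0.08 -0.04 0 0 1" --pt "-0.08 -0.04 0 0 1"

```text
time_s: 62.55
ee_pos: [336.9, -559.0, 254.7]
ee_rot: [-180.0, -0.1, 90.1]
force: [0.3, 0.1, 0.7]
gripper_width: 91.3
gripper_force: 0.0
```

```bash
python3 - <<'E'
from h import *
t=cams.grab_frame('top');s=cams.grab_frame('scene');cv2.imwrite('pics/tE.png',t);cv2.imwrite('pics/sE.png',s)
CT,CS=cam('top'),cam('scene')
for g in gold(t,60):
    if 205<g[0]<520 and 200<g[1]<300: print('T',np.array(g),onz(CT,g[:2],112))
for g in gold(s,60):
    if 180<g[0]<400 and 150<g[1]<330: print('S',np.array(g),onz(CS,g[:2],112))
a=cv2.resize(t[190:310,200:520],(800,300),interpolation=cv2.INTER_CUBIC)
b=cv2.resize(s[140:260,160:480],(800,300),interpolation=cv2.INTER_CUBIC)
cv2.imwrite('pics/E.png',np.vstack([a,b]))
E
```

```text
T [375.  274.7  20.4  20.1] [426.5 -43.1 112. ]
T [412.3 272.5  20.7  19.9] [ 430.  -157.6  112. ]
T [448.  268.3  20.8  19.7] [ 439.9 -267.9  112. ]
T [488.1 261.5  21.1  19.8] [ 457.7 -392.3  112. ]
T [297.4 228.4  24.1  24. ] [577.1 192.1 112. ]
S [345.6 319.5  34.3  29.7] [650.2 234.9 112. ]
S [271.4 195.7  23.2  18. ] [ 436.4 -151.1  112. ]
S [238.6 182.5  22.9  17.1] [ 446.5 -260.6  112. ]
S [202.2 169.7  22.4  16.4] [ 464.3 -384.4  112. ]
```

View pics/E.png

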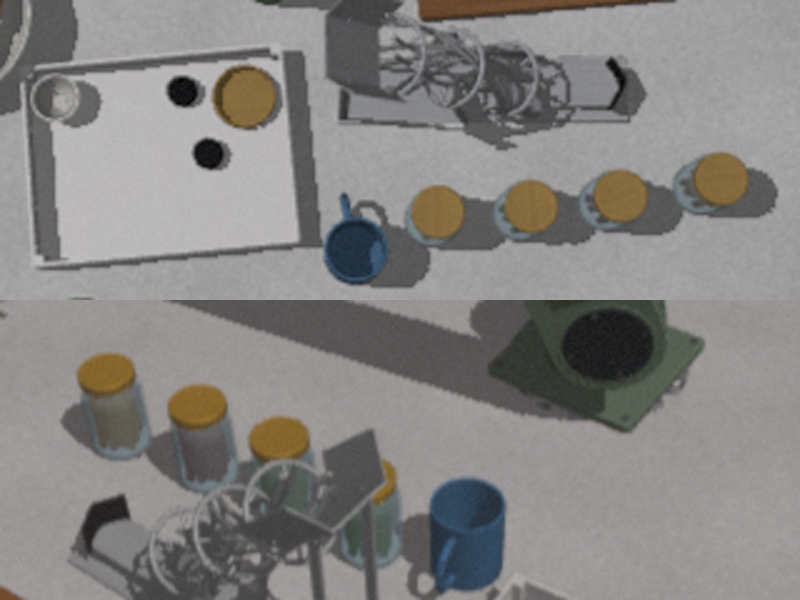

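All four jars carry a level lid, closed side up (top crop at (437,213), (530,206), (620,196) and (720,179)). The clutter and the mug are where they were, and the crate has no wanted lids left, so I'm handing in.

```bash
python3 -c "
from workcell import env
print(env.job_done())"
```

```text
the job is handed in; nothing more can be done
None
```

All four 66 mm lids went through the turner one by one and now sit closed side up, level and fully home, one on each jar; I handed the job in at about 63 s, with the wrong-sized lid, the crate clutter and the mug where they were, and the oil bottle never approached.

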